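Rake out the drip-tray joint

TASK

Take the long square-handled pick out of the tool rack and, holding it upright, run its tip lightly along the open L-shaped joint in the drip tray, from the free end of the long leg, round the corner, to the free end of the short leg, well down in the joint the whole way and no faster than about 8 cm a second. Then hang the pick back upright in the same hole of the rack. Leave the glasses on the tray and the other two tools in the rack undisturbed.

Things in the scene. Friction and masses are not known exactly. Their poses are not given: they have to be found in the camera images.
- pick_grip (a point): Where to hold the pick: on its axis, 150 mm above its tip; 160 mm above the work surface in the rack. The pick (110 g) hangs tip down in one of the rack's holes: dark wooden handle 24 x 24 mm square, 80 to 190 mm above the tip; under it a steel neck 12 mm across (64 to 80 mm above the tip), then a 5 mm steel blade. z points up the pick; x and y are square to the handle's flats.
- pick_tip (a point): The lowest point of the pick's rounded blade tip, on its axis; axes as for pick_grip. In the rack it hangs 10 mm above the work surface.
- rack: Fixed wooden tool rack, 70 (x) by 220 mm (y), top 90 mm above the work surface; origin in the middle of its underside. Its top is a 20 mm board with three round 17 mm holes at x = 0, y = -70, 0 and +70 mm; a tool hangs with its neck in a hole and the foot of its handle on the board. The space below is free down to 6 mm. It stands left or right of the robot, turned up to 0.3 rad.
- tray: Stainless steel drip tray, fixed, 200 mm (x) by 260 mm (y) by 22 mm high, turned by up to 0.35 rad; origin in the middle of its underside, z up. In its flat top is the open joint, an L-shaped groove with a dark floor, 11 mm wide and 10 mm deep. Two small upturned glasses stand on its plate, at least 30 mm from the joint and up to 70 mm tall.
- joint_start (a point): Free end of the long leg, on the joint's centre line, level with the tray's top (22 mm above the work surface); the groove floor is 10 mm lower. In the tray's frame x = -60, y = +85 mm. The groove's end wall is 5.5 mm beyond it.
- joint_corner (a point): Corner of the L, on the centre line, level with the tray's top; in the tray's frame x = -60, y = -85 mm. The long leg runs straight from joint_start to here (170 mm).
- joint_end (a point): Free end of the short leg, on the centre line, level with the tray's top; in the tray's frame x = +50, y = -85 mm. The short leg runs straight from joint_corner to here (110 mm). The end wall is 5.5 mm beyond it.
- tumbler1: Upturned glass, 52 mm across, 65 mm tall, on the tray; not to be disturbed. Origin in the middle of its underside.
- tumbler2: Upturned glass, 48 mm across, 70 mm tall, on the tray; not to be disturbed. Origin in the middle of its underside.
- muddler: Wooden tool with a round ball-like top, hanging in another hole of the rack, its top 135 mm above the work surface; not to be disturbed. Origin on its axis, 80 mm below the foot of its handle.
- scraper: Tool with a flat paddle top 40 mm wide, hanging in the third hole of the rack, its top 130 mm above the work surface; not to be disturbed. Origin on its axis, 80 mm below the foot of its handle.

How it is judged:
By the outcome, as a careful person would: the job done as asked, in the order asked, and still so for the second after the job is handed in, with the robot touching nothing.
It also fails if it takes over 67 s, if anything falls off the work surface, if the arm or the gripper's body presses on something with over 40 N, if the wrist force passes 120 N, or if a joint passes its speed limit or range.

ROBOT

A 7-joint arm with a two-finger parallel gripper is mounted at the origin on the work surface. World frame = base frame: x ahead of the robot, y to its left, z up, the work surface at z = 0. Lengths are in m, angles in rad, forces in N, time in s.
With the tool pointing down it reaches from about 0.35 to 0.9 m from the base axis. Payload 19.9 kg.
Tool frame: the origin (TCP) lies midway between the tips of the shut fingers; the grasp point (between the pads) lies 19 mm behind it; z points along the fingers, x is the direction in which the jaws open and shut, and the axes are right-handed (so a half turn about z gives the same grasp; the last joint's range is limited). The gripper opens to 85 mm and grips with 20 to 120 N. Pads are 22 mm wide; open, the fingers measure 114 mm over their backs; the gripper's body (76 mm by 85 mm) begins 54 mm behind the grasp point. The pads swing forward as they close: fully open they stand 13 mm farther back than shut.
Start: joints at [1.149, 0.417, -0.01, 1.614, 0.005, 1.111, -0.053], TCP at [0.232, -0.58, 0.198] pointing down, gripper open.
Joint ranges: [-2.81, 2.81], [-0.39, 2.02], [-1.27, 1.25], [0.06, 2.57], [-1.19, 4.33], [0.19, 2], [-2.82, 2.82]. Speed limits (rad/s): [1.89, 1.89, 2.39, 2.39, 3.01, 3.01, 3.01].

INTERFACE

Orientations are given as a unit quaternion [x, y, z, w].
In Python, from station import env gives the robot as it stands.
- The arm moves only by the tool step_arm, never from a script. Its argument "commands" is a list of rows, each an object of numbers: "claw": the opening, from 0 (shut) to 1 (fully open); "x", "y", "z": the shift along the tool's x, y, z in m; "turn": the turn about the tool's z in degrees. A call has 1 to 8 rows; each row shifts and turns the commanded pose from where the row before left it, along the tool's axes as they then stand; what a row does not reach is not made up. A row lasts 1/8 s, in which the tool goes at most 62.5 mm and 10.7 degrees, less where a joint would pass 70% of its speed; a pose out of reach is approached as far as the arm can. A call with a gripper value outside its range is refused whole. The fingers move at their own pace and stop on an object; the grip force is fixed at half the most. Time passes only in rows, so rows that do not move let the fingers close. It gives the time, the measured TCP pose, the force and the opening at its end, in the units of the state.
- env.read_state(): the state, without advancing time (a new reading comes with each control period).
- env.capture(name): name is "side" or "top" or "wrist"; returns a dict with "color" (384x512x3 uint8, red, green, blue), "camera_matrix" (3x3 intrinsics, pixels), "k1" (the pictures are not rectified: a ray, as slopes to the right and down, at radius r is drawn at 1 + k1 r^2 times it, then the intrinsics apply), "T" (4x4, takes a point from camera to world coordinates). Camera axes: x right, y down, z forward; pixel columns grow to the right and rows downward; lengths in m; the calibration is good to about 2 mm. A picture is of the moment at which its call begins. There is no depth.
- env.job_done(): hands the job in, once; it reports no verdict.
The state is a dict: "time": time; "joint_positions": joint angles; "joint_vel": joint speeds; "joint_torque": joint torques, N m; "eef_pos": TCP position; "orientation": TCP orientation; "contact_force": force on the tool from outside, world axes, zero at the start; "wrist_torque": the same for the moment, N m; "gripper_width": finger opening in m.
Only numpy, scipy, OpenCV 4.12 (cv2) and the standard library are available. Lean on these libraries where they do the work, as an engineer would, in place of code of your own. Each camera call takes 0.05 s, during which the arm holds its last target.

## Working session

There is one attempt and no reset: what is moved stays moved. The work goes in short steps, Python scripts to look and compute and a tool call to move; the robot and the scene stay as the last step left them, time stands still between calls to the robot, and variables do not carry over. Pictures are saved under pics/ and viewed, and the job is handed in when it is done.

Besides the shell and the picture viewer there is one more tool, called after "Emit:" as name(argument=value, ...), one argument or row to a line, values as JSON. step_arm: Moves the arm, as the interface text tells. Its arguments: {"type":"object","properties":{"commands":{"type":"array","items":{"type":"object","properties":{"claw":{"type":"number"},"x":{"type":"number"},"y":{"type":"number"},"z":{"type":"number"},"turn":{"type":"number"}}}}},"required":["commands"]}

```bash
ls; mkdir -p pics; python3 - <<'E'
from station import env
import cv2
s=env.read_state(); print(s)
for n in ["side","top","wrist"]:
    c=env.capture(n); cv2.imwrite(f"pics/{n}0.png",c["color"][:,:,::-1]); print(n,c["camera_matrix"].tolist(),c["k1"],c["T"].round(4).tolist())
E
```

```text
pics
{'time': 0.0, 'joint_positions': array([ 1.1485074 ,  0.41797207, -0.01032859,  1.61415502,  0.00468028,
        1.11070869, -0.05300849]), 'joint_vel': array([ 5.28612482e-04,  7.44199274e-04, -9.43359739e-05,  2.13245080e-03,
        1.83256527e-04, -7.79715305e-04,  6.70749785e-04]), 'joint_torque': array([ 8.72735436e-04, -8.64444494e+01,  6.78863022e-01, -4.34895980e+01,
        1.91517093e-02,  7.38447765e-03, -1.39253481e-05]), 'eef_pos': array([ 0.23214848, -0.57987415,  0.19736941]), 'orientation': array([ 8.28150281e-01, -5.60505790e-01, -5.21791588e-04, -3.14974072e-04]), 'contact_force': array([-0.01932173, -0.82426303, -0.88489209]), 'wrist_torque': array([-0.03476417, -0.02584283, -0.02105522]), 'gripper_width': 0.08518813341555134}
side [[485.4044669284209, 0.0, 255.6441491186992], [0.0, 485.4044669284209, 188.87059603457197], [0.0, 0.0, 1.0]] -0.001711987720437983 [[0.9277, -0.272, 0.2556, 0.2731], [-0.373, -0.7011, 0.6077, -0.6513], [0.0139, -0.6591, -0.7519, 0.9201], [0.0, 0.0, 0.0, 1.0]]
top [[463.01118113190955, 0.0, 257.0268920973595], [0.0, 463.01118113190955, 195.0714769204722], [0.0, 0.0, 1.0]] -0.19296501046930853 [[-0.0228, -0.995, 0.097, 0.4437], [-0.9997, 0.0236, 0.0068, 0.0048], [-0.009, -0.0968, -0.9953, 1.322], [0.0, 0.0, 0.0, 1.0]]
wrist [[297.7444742455863, 0.0, 255.07831992056072], [0.0, 297.7444742455863, 189.96005256355153], [0.0, 0.0, 1.0]] -0.07999739918839538 [[0.3727, -0.8843, -0.2813, 0.3053], [-0.9279, -0.3555, -0.112, -0.5515], [-0.001, 0.3028, -0.9531, 0.3731], [0.0, 0.0, 0.0, 1.0]]
```

View pics/side0.png

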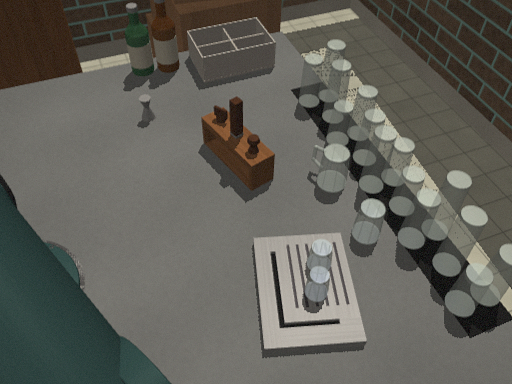

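View pics/top0.png

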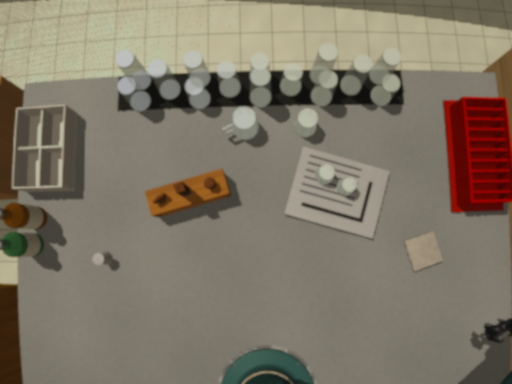

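View pics/wrist0.png

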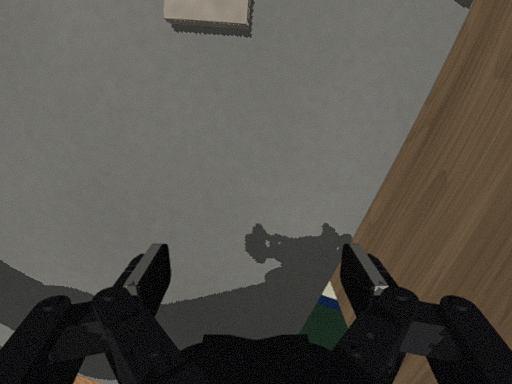

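The side view shows the rack near (237,150) with the tall pick in its middle hole. The tray is near (308,290), with the L running (275,252)→(283,325)→(338,322). The top view shows the rack at (188,193) and the tray at (338,190). I'll enlarge both.

```bash
cat > h.py <<'E'
import numpy as np,cv2
from scipy.optimize import least_squares
def undist(c,p):
    K=c["camera_matrix"]; d=np.array([(p[0]-K[0,2])/K[0,0],(p[1]-K[1,2])/K[1,1]])
    r=d.copy()
    for _ in range(20): r=d/(1+c["k1"]*(r@r))
    return r
def ray(c,p):
    r=undist(c,p); T=np.array(c["T"]); return T[:3,3],T[:3,:3]@np.array([r[0],r[1],1])
def at_z(c,p,z):
    o,d=ray(c,p); return o+d*(z-o[2])/d[2]
def proj(c,P):
    T=np.array(c["T"]); q=T[:3,:3].T@(np.asarray(P)-T[:3,3]); s=q[:2]/q[2]; s=s*(1+c["k1"]*(s@s)); K=c["camera_matrix"]
    return np.array([K[0,0]*s[0]+K[0,2],K[1,1]*s[1]+K[1,2]])
def crop(img,x0,y0,x1,y1,f,name):
    i=cv2.resize(img[y0:y1,x0:x1,::-1],None,fx=f,fy=f,interpolation=cv2.INTER_CUBIC)
    for x in range((x0+9)//10*10,x1,10):
        cv2.line(i,((x-x0)*f,0),((x-x0)*f,6),(0,0,255),1)
        cv2.putText(i,str(x),((x-x0)*f,16),0,.35,(0,0,255),1)
    for y in range((y0+9)//10*10,y1,10):
        cv2.line(i,(0,(y-y0)*f),(6,(y-y0)*f),(0,0,255),1)
        cv2.putText(i,str(y),(8,(y-y0)*f+4),0,.35,(0,0,255),1)
    cv2.imwrite("pics/"+name,i)
E
python3 - <<'E'
from h import *
import pickle
from station import env
C={n:env.capture(n) for n in("side","top")}
pickle.dump(C,open("c0.pkl","wb"))
crop(C["side"]["color"],245,225,370,355,4,"st.png")
crop(C["side"]["color"],190,90,285,195,5,"sr.png")
crop(C["top"]["color"],280,140,395,245,5,"tt.png")
crop(C["top"]["color"],140,160,240,225,6,"tr.png")
E
```

```text
(no output)
```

View pics/st.png

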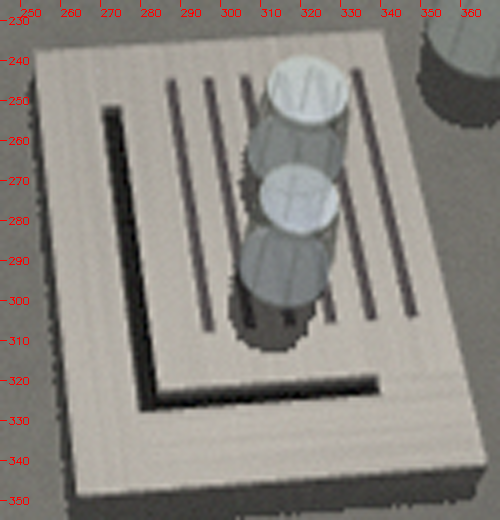

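View pics/sr.png

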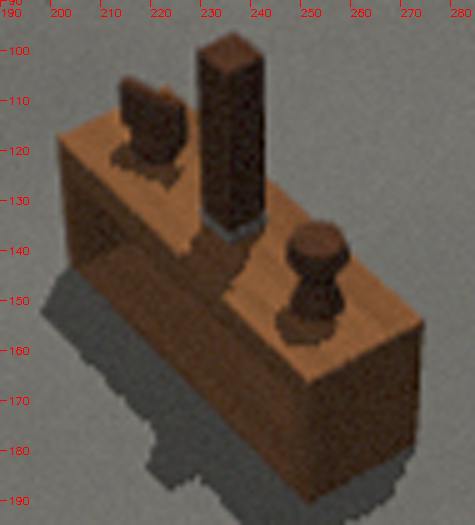

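View pics/tt.png

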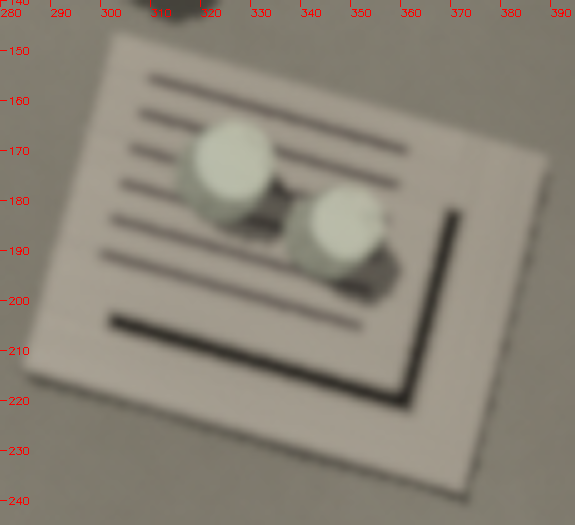

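View pics/tr.png

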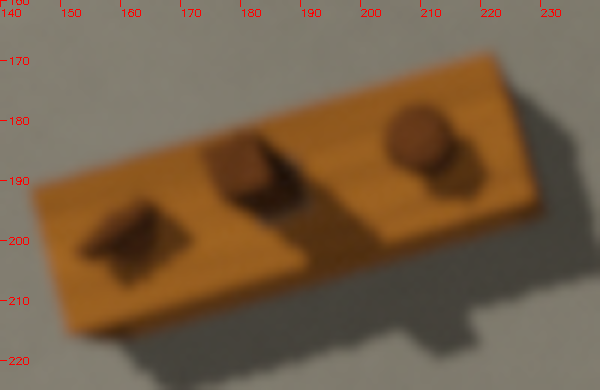

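```bash
cat > fit.py <<'E'
from h import *
import pickle
C=pickle.load(open("c0.pkl","rb"))
def px(u,f,o): return [(u[0]+.5)/f-.5+o[0],(u[1]+.5)/f-.5+o[1]]
S=lambda *u:px(u,4,(245,225)); R=lambda *u:px(u,5,(190,90)); TT=lambda *u:px(u,5,(280,140)); TR=lambda *u:px(u,6,(140,160))
def fit(obs,x0,cams):
    def f(p,full=False):
        r=[]
        for cam,pix,L in obs:
            if cam not in cams: continue
            c,s=np.cos(p[2]),np.sin(p[2]); w=[p[0]+c*L[0]-s*L[1],p[1]+s*L[0]+c*L[1],L[2]]
            r.append(proj(C[cam],w)-pix)
        return np.array(r) if full else np.ravel(r)
    o=least_squares(f,x0,loss="soft_l1"); return o.x,f(o.x,True)
z=.022;g=.0055
tray=[("side",S(36,50),(-.1,.13,z)),("side",S(382,32),(.1,.13,z)),("side",S(487,463),(.1,-.13,z)),("side",S(78,496),(-.1,-.13,z)),
("side",S(104,107),(-.06-g,.085+g,z)),("side",S(140,410),(-.06-g,-.085-g,z)),("side",S(379,394),(.05+g,-.085-g,z)),
("top",TT(112,33),(.1,.13,z)),("top",TT(549,155),(.1,-.13,z)),("top",TT(466,493),(-.1,-.13,z)),("top",TT(22,370),(-.1,.13,z)),
("top",TT(405,409),(-.06-g,-.085-g,z)),("top",TT(108,325),(-.06-g,.085+g,z)),("top",TT(460,211),(.05+g,-.085-g,z)),("top",TT(447,209),(.05+g,-.085+g,z)),("top",TT(111,314),(-.06+g,.085+g,z))]
h=.09
for cams in (["side"],["top"],["side","top"]):
    p,r=fit(tray,[.45,-.2,-.28],cams); print("tray",cams,p.round(4),'\n',r.round(2).tolist())
    if len(cams)==2:
        c,s=np.cos(p[2]),np.sin(p[2])
        for L in((-.06,.085),(-.06,-.085),(.05,-.085)): print((p[:2]+[c*L[0]-s*L[1],s*L[0]+c*L[1]]).round(4))
# rack: frame x ahead
rack=[("side",R(58,138),(-.035,.11,h)),("side",R(310,382),(-.035,-.11,h)),("side",R(424,320),(.035,-.11,h)),
("top",TR(32,188),(.035,.11,h)),("top",TR(494,50),(.035,-.11,h)),("top",TR(540,203),(-.035,-.11,h)),("top",TR(72,330),(-.035,.11,h))]
for cams in (["side"],["top"],["side","top"]):
    p,r=fit(rack,[.45,.15,.28],cams); print("rack",cams,p.round(4),'\n',r.round(2).tolist())
print("handle top side",at_z(C["side"],R(231,52),.2),"top",at_z(C["top"],TR(238,164),.2))
for c,q in(("side",[R(197,50),R(232,34),R(265,50),R(232,72)]),("top",[TR(203,150),TR(250,133),TR(275,178),TR(228,195)])):
    print([at_z(C[c],i,.2)[:2].round(4).tolist() for i in q])
print("blocks")
E
python3 fit.py
```

```text
tray ['side'] [ 0.5761 -0.2124 -0.3014] 
 [[-0.32, 0.13], [0.28, -0.44], [0.23, 0.3], [-0.25, -0.44], [-0.4, -0.47], [-0.15, 0.43], [0.64, 0.16]]
tray ['top'] [ 0.5741 -0.2142 -0.2952] 
 [[0.28, -0.01], [-0.34, 0.01], [-0.53, -0.21], [-0.08, -0.03], [1.47, 1.16], [-0.55, 0.93], [0.81, -0.11], [-0.24, -0.74], [-0.13, -0.62]]
tray ['side', 'top'] [ 0.5753 -0.2131 -0.2993] 
 [[-0.65, 0.57], [-0.02, -0.16], [0.16, 0.68], [-0.36, 0.15], [-0.69, -0.05], [-0.29, 0.95], [0.52, 0.56], [0.08, -0.53], [-0.64, -0.16], [-1.1, -0.46], [-0.57, -0.65], [0.96, 0.87], [-1.0, 0.38], [0.47, -0.35], [-0.58, -1.0], [-0.57, -1.16]]
[ 0.543  -0.1142]
[ 0.4929 -0.2767]
[ 0.598  -0.3091]
rack ['side'] [0.5781 0.2054 0.2651] 
 [[-0.17, -0.19], [-0.05, 0.02], [0.21, 0.12]]
rack ['top'] [0.5772 0.2021 0.2558] 
 [[-0.11, -0.38], [0.6, 0.18], [-0.1, -0.49], [-0.35, 0.76]]
rack ['side', 'top'] [0.5776 0.2031 0.2597] 
 [[0.04, 0.28], [-0.17, 0.8], [0.23, 0.95], [-0.47, -0.32], [0.15, -0.06], [-0.46, -0.76], [-0.62, 0.79]]
handle top side [0.57804924 0.20507833 0.2       ] top [0.5776435  0.20298794 0.2       ]
[[0.5637, 0.2122], [0.5832, 0.2176], [0.5935, 0.2008], [0.5734, 0.1911]]
[[0.5838, 0.2175], [0.5903, 0.1979], [0.5715, 0.1877], [0.565, 0.2072]]
blocks
```

Both cameras agree to about 2 mm. The pick is at (0.578, 0.204), the rack yaw is 0.26, and the handle yaw is about 23°, which I'll refine with the wrist camera. I'll raise and turn first.

Emit:
step_arm(
  commands=[
    {"turn": -10.5, "z": -0.012},
    {"turn": -10.5, "z": -0.012},
    {"turn": -10.5, "z": -0.012},
    {"turn": -10.5, "z": -0.012},
    {"turn": -10.5, "z": -0.012},
    {"turn": -10.5, "z": -0.012},
    {"turn": -10.5, "z": -0.012},
    {"turn": -10.5, "z": -0.012},
  ],
)

```text
$.commands[0]: bad value
```

```bash
cat > go.py <<'E'
import sys,numpy as np
from station import env
from scipy.spatial.transform import Rotation as R
s=env.read_state(); M=R.from_quat(s["orientation"]).as_matrix()
print("t",round(s["time"],2),"pos",s["eef_pos"].round(4),"yaw x",np.degrees(np.arctan2(M[1,0],M[0,0])).round(2),"zaxis",M[:,2].round(4),"F",s["contact_force"].round(2),"w",round(s["gripper_width"],4),"q",s["joint_positions"].round(2))
for a in sys.argv[1:]:
    t=np.array(list(map(float,a.split(',')))); print("to",t,"tool shift",(M.T@(t-s["eef_pos"])).round(4))
E
python3 go.py 0.56,0.197,0.28
```

```text
t 0.25 pos [ 0.2322 -0.5801  0.1977] yaw x -68.18 zaxis [-3.e-04  5.e-04 -1.e+00] F [ 0.89  0.18 -0.33] w 0.0854 q [ 1.15  0.42 -0.01  1.61  0.    1.11 -0.05]
to [0.56  0.197 0.28 ] tool shift [-0.5996 -0.5931 -0.082 ]
```

Emit:
step_arm(
  commands=[
    {"claw": 1, "x": 0, "y": 0, "z": -0.012, "turn": -10.5},
    {"claw": 1, "x": 0, "y": 0, "z": -0.012, "turn": -10.5},
    {"claw": 1, "x": 0, "y": 0, "z": -0.012, "turn": -10.5},
    {"claw": 1, "x": 0, "y": 0, "z": -0.012, "turn": -10.5},
    {"claw": 1, "x": 0, "y": 0, "z": -0.012, "turn": -10.5},
    {"claw": 1, "x": 0, "y": 0, "z": -0.012, "turn": -10.5},
    {"claw": 1, "x": 0, "y": 0, "z": -0.012, "turn": -10.5},
    {"claw": 1, "x": 0, "y": 0, "z": -0.012, "turn": -10.5},
  ],
)

```text
time: 1.25
eef_pos: [0.2322, -0.5801, 0.2942]
orientation: [0.99, 0.141, -0.0, -0.0]
contact_force: [0.4, 0.0, -0.4]
gripper_width: 0.0853
```

```bash
python3 go.py 0.56,0.197,0.28
```

```text
t 1.25 pos [ 0.2322 -0.5801  0.2942] yaw x 16.16 zaxis [-2.e-04  3.e-04 -1.e+00] F [ 0.37  0.03 -0.36] w 0.0853 q [ 1.34  0.36 -0.27  1.48  0.1   1.31  1.34]
to [0.56  0.197 0.28 ] tool shift [ 0.5312 -0.6552  0.0144]
```

Emit:
step_arm(
  commands=[
    {"claw": 1, "x": 0.038, "y": -0.0468, "z": 0, "turn": 0},
    {"claw": 1, "x": 0.038, "y": -0.0468, "z": 0, "turn": 0},
    {"claw": 1, "x": 0.038, "y": -0.0468, "z": 0, "turn": 0},
    {"claw": 1, "x": 0.038, "y": -0.0468, "z": 0, "turn": 0},
    {"claw": 1, "x": 0.038, "y": -0.0468, "z": 0, "turn": 0},
    {"claw": 1, "x": 0.038, "y": -0.0468, "z": 0, "turn": 0},
    {"claw": 1, "x": 0.038, "y": -0.0468, "z": 0, "turn": 0},
  ],
)

```text
time: 2.12
eef_pos: [0.3993, -0.1907, 0.2942]
orientation: [0.991, 0.137, 0.0, 0.0]
contact_force: [1.3, -0.9, 1.3]
gripper_width: 0.0856
```

Emit:
step_arm(
  commands=[
    {"claw": 1, "x": 0.038, "y": -0.0468, "z": 0, "turn": 0},
    {"claw": 1, "x": 0.038, "y": -0.0468, "z": 0, "turn": 0},
    {"claw": 1, "x": 0.038, "y": -0.0468, "z": 0, "turn": 0},
    {"claw": 1, "x": 0.038, "y": -0.0468, "z": 0, "turn": 0},
    {"claw": 1, "x": 0.038, "y": -0.0468, "z": 0, "turn": 0},
    {"claw": 1, "x": 0.038, "y": -0.0468, "z": 0, "turn": 0},
    {"claw": 1, "x": 0, "y": 0, "z": 0, "turn": -5},
  ],
)

```text
time: 3.0
eef_pos: [0.5416, 0.145, 0.2936]
orientation: [0.983, 0.184, -0.0, -0.001]
contact_force: [-1.1, -0.4, -0.1]
gripper_width: 0.0856
```

```bash
python3 go.py 0.578,0.204,0.28; python3 - <<'E'
from h import *
import pickle
from station import env
c=env.capture("wrist"); pickle.dump(c,open("w1.pkl","wb"))
cv2.imwrite("pics/w1.png",c["color"][:,:,::-1])
E
```

```text
t 3.0 pos [0.5416 0.145  0.2936] yaw x 21.26 zaxis [-0.0011  0.0026 -1.    ] F [-1.06 -0.41 -0.06] w 0.0856 q [ 0.39  0.33 -0.89  1.63  0.26  1.3  -0.17]
to [0.578 0.204 0.28 ] tool shift [ 0.0554 -0.0417  0.0137]
```

View pics/w1.png

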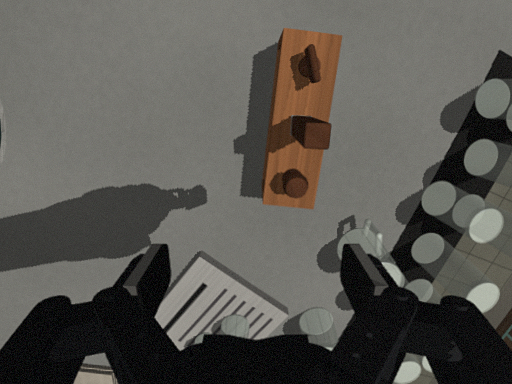

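```bash
python3 - <<'E'
from h import *
import pickle
c=pickle.load(open("w1.pkl","rb"))
crop(c["color"],260,20,350,215,4,"w1c.png")
crop(c["color"],285,110,340,160,12,"w1d.png")
E
```

```text
(no output)
```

View pics/w1d.png

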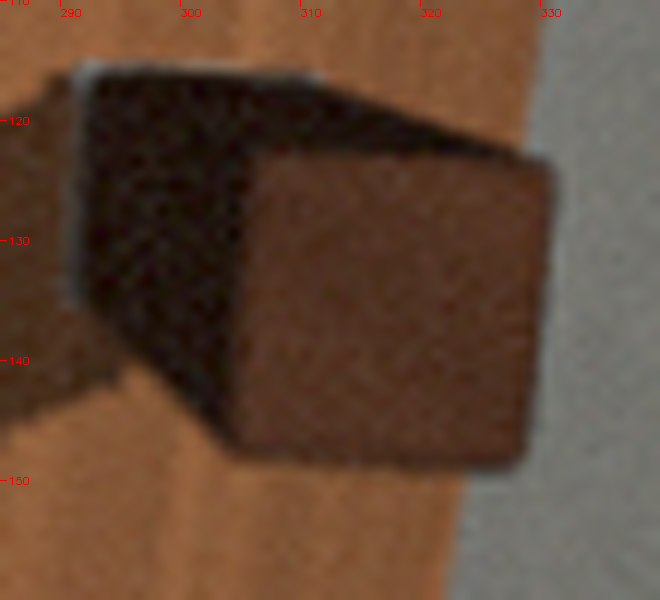

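View pics/w1c.png

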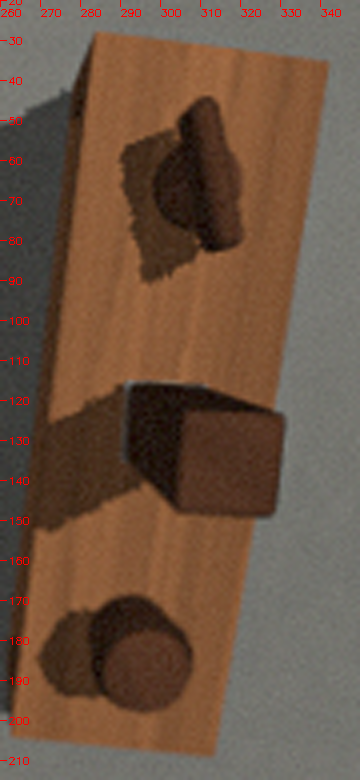

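```bash
python3 - <<'E'
from h import *
import pickle
c=pickle.load(open("w1.pkl","rb"))
P=lambda u,v:[(u+.5)/12-.5+285,(v+.5)/12-.5+110]
q=[at_z(c,P(*x),.2)[:2] for x in((252,150),(556,158),(524,470),(228,460))]
print(np.round(q,4),np.mean(q,0))
for i in range(4):
    d=q[(i+1)%4]-q[i]; print(np.linalg.norm(d).round(4),np.degrees(np.arctan2(d[1],d[0])).round(1))
# foot back corner z=.09 ; rack corners
F=lambda u,v:[(u+.5)/4-.5+260,(v+.5)/4-.5+20]
r=[at_z(c,F(*x),.09)[:2] for x in((97,32),(329,62),(215,757),(15,737))]
print(np.round(r,4),np.mean(r,0))
for i in range(4):
    d=r[(i+1)%4]-r[i]; print(np.linalg.norm(d).round(4),np.degrees(np.arctan2(d[1],d[0])).round(1))
E
```

```text
[[0.5644 0.213 ]
 [0.5858 0.2209]
 [0.5935 0.1988]
 [0.5722 0.1911]] [0.57898948 0.2059436 ]
0.0228 20.3
0.0235 -70.7
0.0227 -160.3
0.0232 109.4
[[0.5173 0.3024]
 [0.5839 0.3208]
 [0.6423 0.1091]
 [0.5758 0.0911]] [0.57979903 0.20586272]
0.0691 15.4
0.2196 -74.6
0.0689 -164.8
0.2193 105.5
```

Emit:
step_arm(
  commands=[
    {"claw": 1, "x": 0, "y": 0, "z": 0, "turn": 1.4},
    {"claw": 1, "x": 0, "y": 0, "z": 0, "turn": 0},
  ],
)

```text
time: 3.3
eef_pos: [0.5418, 0.1388, 0.2941]
orientation: [0.986, 0.167, 0.0, 0.0]
contact_force: [0.4, -0.4, 0.3]
gripper_width: 0.0857
```

```bash
python3 go.py 0.5785,0.2055,0.142
```

```text
t 3.3 pos [0.5418 0.1388 0.2941] yaw x 19.2 zaxis [ 2.e-04 -5.e-04 -1.e+00] F [ 0.38 -0.4   0.28] w 0.0857 q [ 0.4   0.33 -0.88  1.64  0.26  1.3  -0.19]
to [0.5785 0.2055 0.142 ] tool shift [ 0.0566 -0.051   0.1521]
```

Emit:
step_arm(
  commands=[
    {"claw": 1, "x": 0.028, "y": -0.025, "z": 0, "turn": -0.6},
    {"claw": 1, "x": 0.0286, "y": -0.026, "z": 0, "turn": 0},
    {"claw": 1, "x": 0, "y": 0, "z": 0.03, "turn": 0},
    {"claw": 1, "x": 0, "y": 0, "z": 0.01, "turn": 0},
    {"claw": 1, "x": 0, "y": 0, "z": 0, "turn": 0},
    {"claw": 1, "x": 0, "y": 0, "z": 0, "turn": 0},
  ],
)

```text
time: 4.05
eef_pos: [0.5782, 0.2065, 0.2551]
orientation: [0.985, 0.173, 0.001, 0.0]
contact_force: [0.8, -0.3, 0.3]
gripper_width: 0.0856
```

```bash
python3 go.py 0.5785,0.2055,0.142; python3 - <<'E'
from h import *
import pickle
from station import env
c=env.capture("wrist"); pickle.dump(c,open("w2.pkl","wb"))
print(proj(c,[.5785,.2055,.2]))
cv2.imwrite("pics/w2.png",c["color"][:,:,::-1])
crop(c["color"],200,130,320,230,6,"w2c.png")
E
```

```text
t 4.05 pos [0.5782 0.2065 0.2551] yaw x 19.95 zaxis [ 1.3e-03  1.0e-04 -1.0e+00] F [ 0.81 -0.3   0.3 ] w 0.0856 q [ 0.22  0.47 -0.86  1.55  0.37  1.28 -0.34]
to [0.5785 0.2055 0.142 ] tool shift [-0.0002  0.001   0.1131]
[253.49322579 195.27246479]
```

View pics/w2.png

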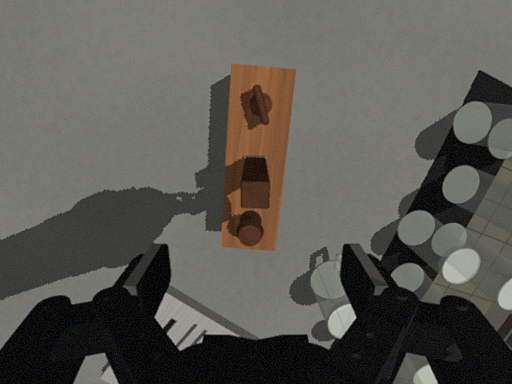

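View pics/w2c.png

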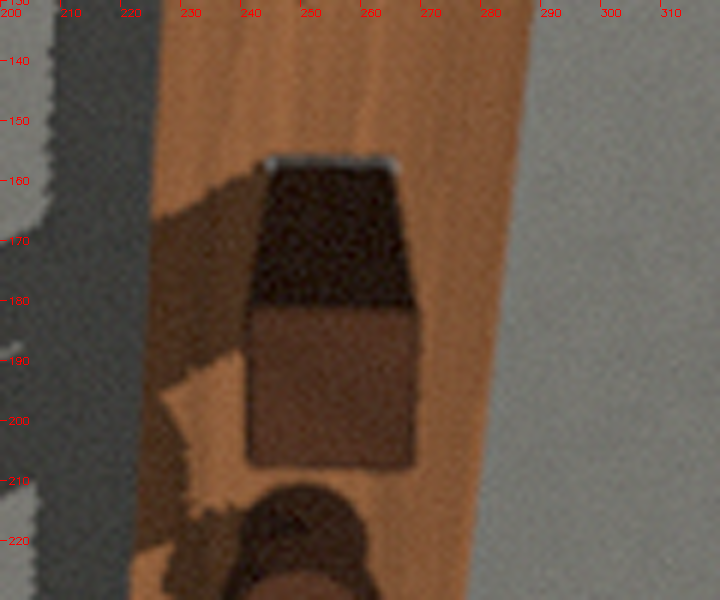

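The wrist view shows the handle top centred at (255.4,194.6), square with the tool and about 1.5 mm along tool +x. The path down is clear, so I'll descend.

Emit:
step_arm(
  commands=[
    {"claw": 1, "x": 0.0012, "y": 0, "z": 0.03, "turn": 0},
    {"claw": 1, "x": 0, "y": 0, "z": 0.03, "turn": 0},
    {"claw": 1, "x": 0, "y": 0, "z": 0.03, "turn": 0},
    {"claw": 1, "x": 0, "y": 0, "z": 0.02, "turn": 0},
    {"claw": 1, "x": 0, "y": 0, "z": 0.003, "turn": 0},
    {"claw": 1, "x": 0, "y": 0, "z": 0, "turn": 0},
    {"claw": 1, "x": 0, "y": 0, "z": 0, "turn": 0},
  ],
)

```text
time: 4.97
eef_pos: [0.5794, 0.2076, 0.1421]
orientation: [0.985, 0.174, 0.001, -0.0]
contact_force: [-0.3, -0.3, 0.5]
gripper_width: 0.0853
```

```bash
python3 go.py 0.5797,0.206,0.142; python3 - <<'E'
from h import *
import pickle
from station import env
c=env.capture("wrist"); pickle.dump(c,open("w3.pkl","wb"))
cv2.imwrite("pics/w3.png",c["color"][:,:,::-1])
c=env.capture("side"); crop(c["color"],180,50,300,200,5,"s3.png")
E
```

```text
t 4.97 pos [0.5794 0.2076 0.1421] yaw x 20.01 zaxis [ 1.3e-03  4.0e-04 -1.0e+00] F [-0.3  -0.33  0.47] w 0.0853 q [ 0.18  0.58 -0.8   1.67  0.46  1.08 -0.41]
to [0.5797 0.206  0.142 ] tool shift [-0.0003  0.0016  0.0001]
```

View pics/w3.png

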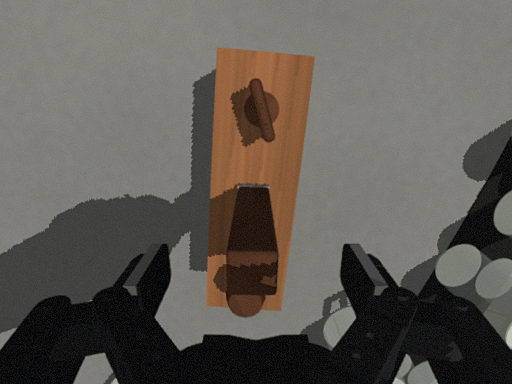

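View pics/s3.png

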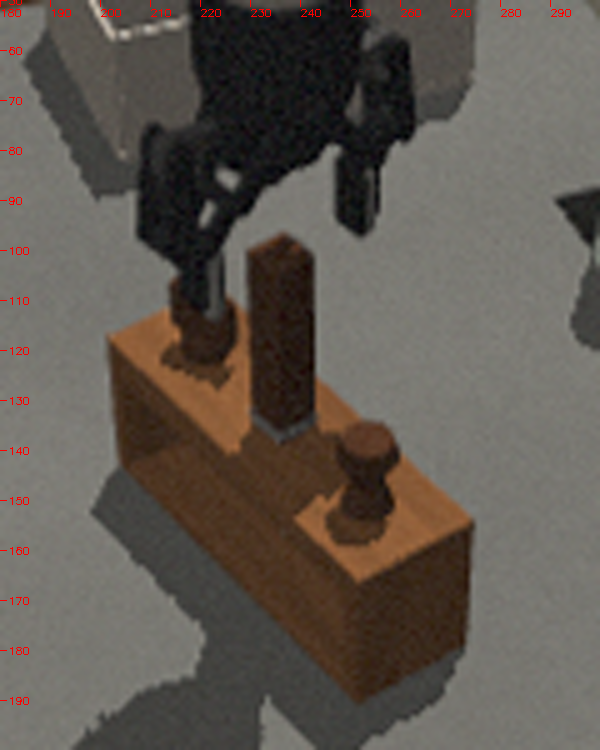

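```bash
python3 - <<'E'
from h import *
import pickle
from station import env
from scipy.spatial.transform import Rotation as R
C=pickle.load(open("c0.pkl","rb")); s=env.read_state(); M=R.from_quat(s["orientation"]).as_matrix()
w=pickle.load(open("w3.pkl","rb"))
f=lambda p:((p-np.array([180,50]))*5).round(0)
for v in([0,0,0],[.045,0,-.013],[-.045,0,-.013],[.045,0.011,-.013],[-.045,-.011,-.013]):
    P=s["eef_pos"]+M@np.array(v); print(v,f(proj(C["side"],P)),proj(w,P).round(1))
for P in ([.5795,.2065,.2],[.5795,.2065,.15],[.5795,.2065,.09]): print(P,f(proj(C["side"],P)),proj(w,P).round(1))
E
```

```text
[0, 0, 0] [282. 342.] [252.9 221.2]
[0.045, 0, -0.013] [351. 282.] [327.3 229.8]
[-0.045, 0, -0.013] [209. 361.] [178.3 229.6]
[0.045, 0.011, -0.013] [366. 293.] [325.9 246. ]
[-0.045, -0.011, -0.013] [195. 350.] [176.8 212.7]
[0.5795, 0.2065, 0.2] [281. 248.] [252. 274.]
[0.5795, 0.2065, 0.15] [283. 330.] [252.7 228. ]
[0.5795, 0.2065, 0.09] [284. 421.] [253.2 196.5]
```

```bash
python3 - <<'E'
from h import *
from station import env
c=env.capture("side"); crop(c["color"],195,30,275,140,7,"s4.png")
E
```

```text
(no output)
```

View pics/s4.png

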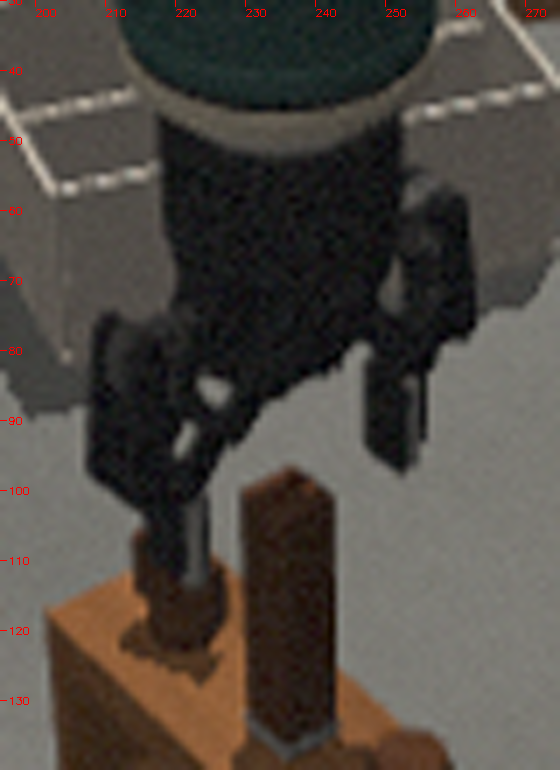

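Emit:
step_arm(
  commands=[
    {"claw": 0.42, "x": 0, "y": 0, "z": 0, "turn": 0},
    {"claw": 0.42, "x": 0, "y": 0, "z": 0, "turn": 0},
    {"claw": 0.42, "x": 0, "y": 0, "z": 0, "turn": 0},
    {"claw": 0.42, "x": 0, "y": 0, "z": 0, "turn": 0},
  ],
)

```text
time: 5.62
eef_pos: [0.5789, 0.2073, 0.141]
orientation: [0.985, 0.174, -0.0, -0.0]
contact_force: [-0.1, 0.6, -0.3]
gripper_width: 0.0361
```

```bash
python3 go.py; python3 - <<'E'
from h import *
from station import env
c=env.capture("side"); crop(c["color"],195,40,275,140,7,"s5.png")
w=env.capture("wrist"); cv2.imwrite("pics/w5.png",w["color"][150:,100:420,::-1].repeat(2,0).repeat(2,1))
E
```

```text
t 5.62 pos [0.5789 0.2073 0.141 ] yaw x 20.02 zaxis [-1.e-04  0.e+00 -1.e+00] F [-0.08  0.65 -0.34] w 0.0361 q [ 0.18  0.58 -0.8   1.67  0.46  1.08 -0.41]
```

View pics/s5.png

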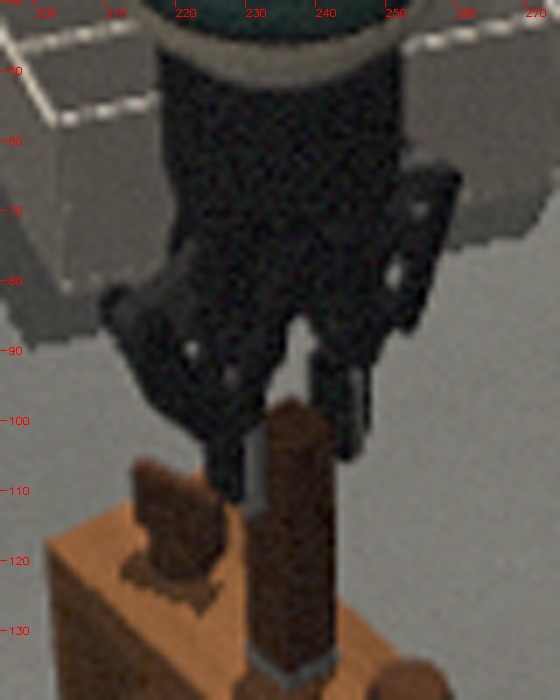

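View pics/w5.png

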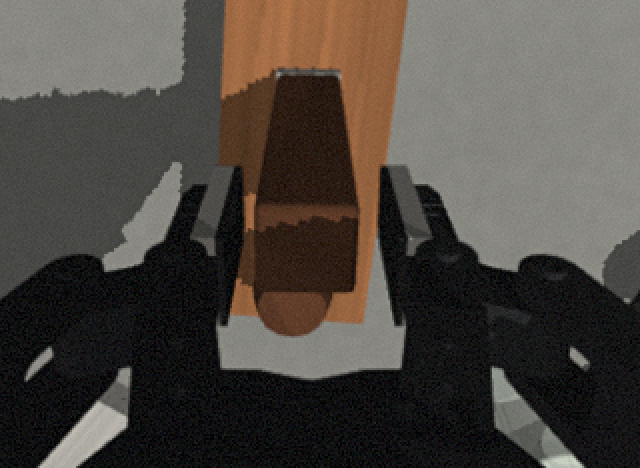

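```bash
python3 - <<'E'
from h import *
from station import env
from scipy.spatial.transform import Rotation as R
s=env.read_state(); M=R.from_quat(s["orientation"]).as_matrix()
w=env.capture("wrist");c=env.capture("side")
for d in (0,-.01,-.02,-.03,-.04):
  for y in(-.011,.011):
    a=[s["eef_pos"]+M@np.array([x,y,d]) for x in(-.018,.018)]
    print(d,y,[((proj(w,p)-[100,150])*2).round(0) for p in a],[((proj(c,p)-[195,40])*7).round(0) for p in a])
E
```

```text
0 -0.011 [array([249., 110.]), array([364., 110.])] [array([229., 557.]), array([307., 513.])]
0 0.011 [array([251., 173.]), array([362., 173.])] [array([269., 589.]), array([348., 544.])]
-0.01 -0.011 [array([246., 122.]), array([366., 122.])] [array([228., 535.]), array([307., 491.])]
-0.01 0.011 [array([248., 188.]), array([364., 188.])] [array([269., 567.]), array([348., 522.])]
-0.02 -0.011 [array([242., 135.]), array([370., 135.])] [array([227., 512.]), array([306., 468.])]
-0.02 0.011 [array([245., 204.]), array([367., 204.])] [array([268., 544.]), array([348., 499.])]
-0.03 -0.011 [array([238., 150.]), array([373., 150.])] [array([226., 490.]), array([306., 446.])]
-0.03 0.011 [array([241., 222.]), array([370., 222.])] [array([268., 521.]), array([348., 477.])]
-0.04 -0.011 [array([234., 166.]), array([377., 166.])] [array([225., 467.]), array([306., 423.])]
-0.04 0.011 [array([237., 242.]), array([374., 242.])] [array([267., 498.]), array([348., 454.])]
```

Both cameras show the fingertips about 35 mm behind the stated TCP, at z≈0.176 against the nominal 0.141. Gripping here would hold only the top 20 mm of the handle. I'll go down slowly by about 30 mm and watch the force.

Emit:
step_arm(
  commands=[
    {"claw": 0.42, "x": 0, "y": 0.001, "z": 0.008, "turn": 0},
    {"claw": 0.42, "x": 0, "y": 0, "z": 0.008, "turn": 0},
    {"claw": 0.42, "x": 0, "y": 0, "z": 0.007, "turn": 0},
    {"claw": 0.42, "x": 0, "y": 0, "z": 0.007, "turn": 0},
    {"claw": 0.42, "x": 0, "y": 0, "z": 0, "turn": 0},
  ],
)

```text
time: 6.45
eef_pos: [0.579, 0.2063, 0.1103]
orientation: [0.985, 0.174, -0.0, -0.0]
contact_force: [0.5, -0.2, 0.6]
gripper_width: 0.036
```

```bash
python3 go.py; python3 - <<'E'
from h import *
from station import env
c=env.capture("side"); crop(c["color"],195,40,275,140,7,"s6.png")
w=env.capture("wrist"); cv2.imwrite("pics/w6.png",w["color"][150:,100:420,::-1].repeat(2,0).repeat(2,1))
E
```

```text
t 6.45 pos [0.579  0.2063 0.1103] yaw x 20.02 zaxis [-1.e-03 -1.e-04 -1.e+00] F [ 0.5  -0.22  0.63] w 0.036 q [ 0.17  0.62 -0.78  1.7   0.49  1.03 -0.43]
```

View pics/s6.png

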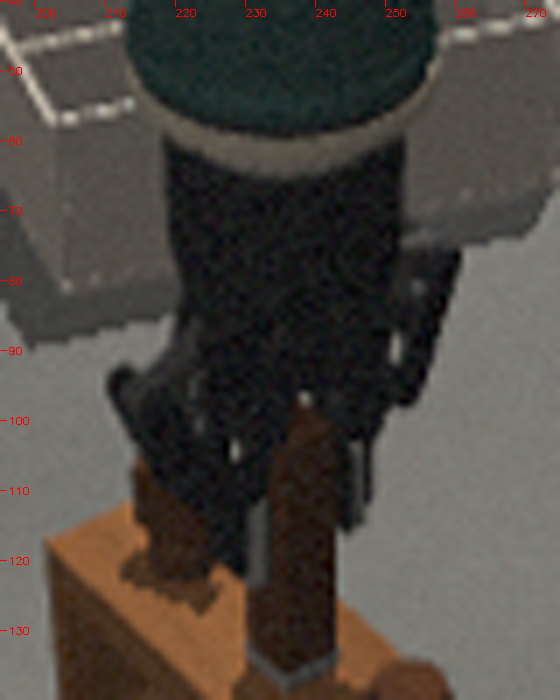

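View pics/w6.png

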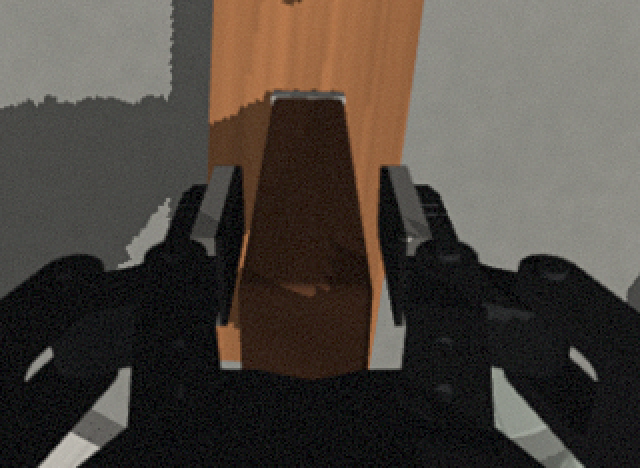

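Emit:
step_arm(
  commands=[
    {"claw": 0, "x": 0, "y": 0, "z": 0, "turn": 0},
    {"claw": 0, "x": 0, "y": 0, "z": 0, "turn": 0},
    {"claw": 0, "x": 0, "y": 0, "z": 0, "turn": 0},
    {"claw": 0, "x": 0, "y": 0, "z": 0, "turn": 0},
  ],
)

```text
time: 7.05
eef_pos: [0.5794, 0.2065, 0.1112]
orientation: [0.985, 0.174, 0.0, -0.0]
contact_force: [-1.1, -0.7, 3.8]
gripper_width: 0.0237
```

```bash
python3 go.py; python3 - <<'E'
from h import *
from station import env
c=env.capture("side"); crop(c["color"],195,40,275,140,7,"s7.png")
w=env.capture("wrist"); cv2.imwrite("pics/w7.png",w["color"][150:,100:420,::-1].repeat(2,0).repeat(2,1))
E
```

```text
t 7.05 pos [0.5794 0.2065 0.1112] yaw x 20.02 zaxis [ 4.e-04  2.e-04 -1.e+00] F [-1.07 -0.74  3.84] w 0.0237 q [ 0.17  0.62 -0.78  1.7   0.49  1.03 -0.43]
```

View pics/s7.png

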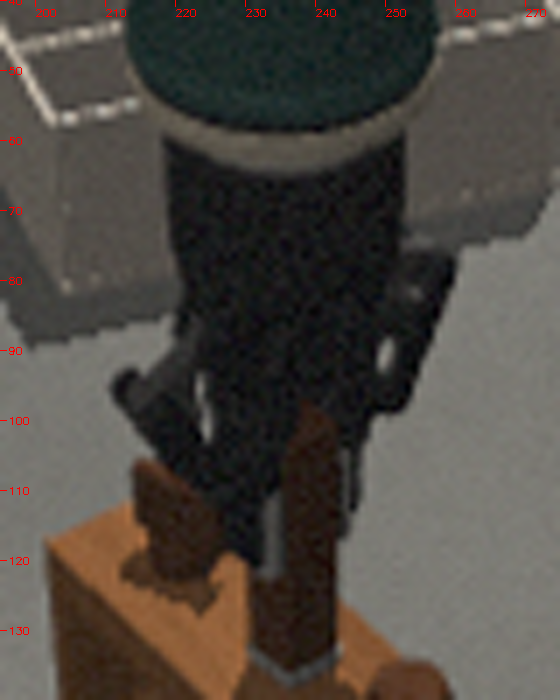

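View pics/w7.png

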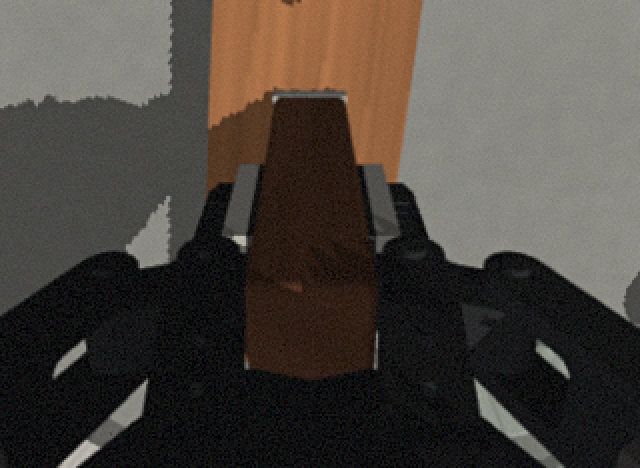

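The grip is good: opening 23.7 mm and the handle square in the pads. I'll lift straight up.

Emit:
step_arm(
  commands=[
    {"claw": 0, "x": 0, "y": 0, "z": -0.01, "turn": 0},
    {"claw": 0, "x": 0, "y": 0, "z": -0.015, "turn": 0},
    {"claw": 0, "x": 0, "y": 0, "z": -0.02, "turn": 0},
    {"claw": 0, "x": 0, "y": 0, "z": -0.03, "turn": 0},
    {"claw": 0, "x": 0, "y": 0, "z": -0.03, "turn": 0},
    {"claw": 0, "x": 0, "y": 0, "z": -0.03, "turn": 0},
    {"claw": 0, "x": 0, "y": 0, "z": -0.015, "turn": 0},
    {"claw": 0, "x": 0, "y": 0, "z": 0, "turn": 0},
  ],
)

```text
time: 8.15
eef_pos: [0.5795, 0.2065, 0.2619]
orientation: [0.985, 0.174, 0.001, -0.0]
contact_force: [-0.3, 0.2, -0.8]
gripper_width: 0.0232
```

```bash
python3 go.py 0.544,-0.114,0.26; python3 - <<'E'
from h import *
from station import env
c=env.capture("side"); crop(c["color"],180,20,290,190,4,"s8.png")
w=env.capture("wrist"); cv2.imwrite("pics/w8.png",w["color"][:,:,::-1])
E
```

```text
t 8.15 pos [0.5795 0.2065 0.2619] yaw x 20.01 zaxis [ 1.4e-03  3.0e-04 -1.0e+00] F [-0.28  0.16 -0.78] w 0.0232 q [ 0.22  0.47 -0.86  1.54  0.37  1.29 -0.33]
to [ 0.544 -0.114  0.26 ] tool shift [-0.1431  0.289   0.0018]
```

View pics/s8.png

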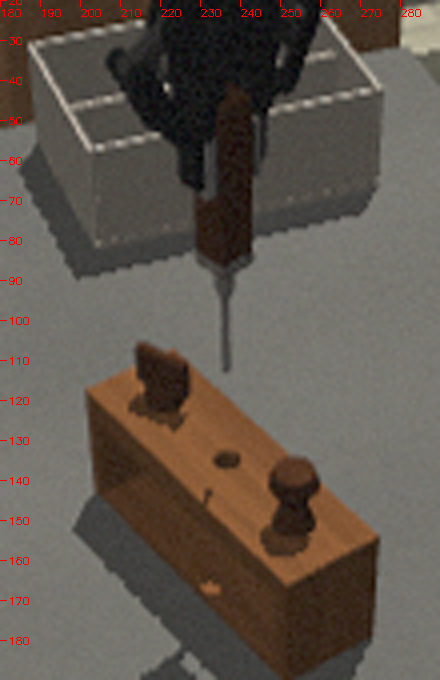

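View pics/w8.png

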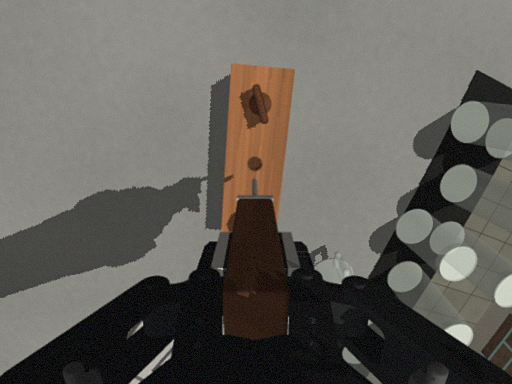

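The pick hangs upright in the grip. The tip is at about (236,112) in the side view and (254,180) in the wrist view, and the hole is visible at (255,163). I'll check the tip position and the hole position for the return.

```bash
python3 - <<'E'
from h import *
from station import env
import pickle
from scipy.spatial.transform import Rotation as R
s=env.read_state(); M=R.from_quat(s["orientation"]).as_matrix()
w=env.capture("wrist");c=env.capture("side")
pickle.dump(w,open("w8.pkl","wb"))
tip=s["eef_pos"]+M@np.array([0,0,.1008]); print("tip nominal",tip,proj(c,tip),proj(w,tip))
crop(w["color"],225,145,285,215,9,"w8c.png"); crop(c["color"],215,80,265,145,9,"s8c.png")
E
```

```text
tip nominal [0.57885483 0.20605998 0.15932968] [236.25489173 113.11362355] [253.89163993 179.13687668]
```

View pics/w8c.png

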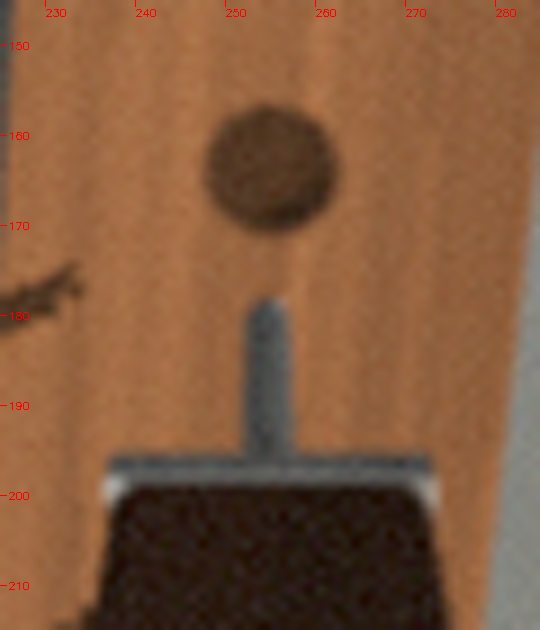

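View pics/s8c.png

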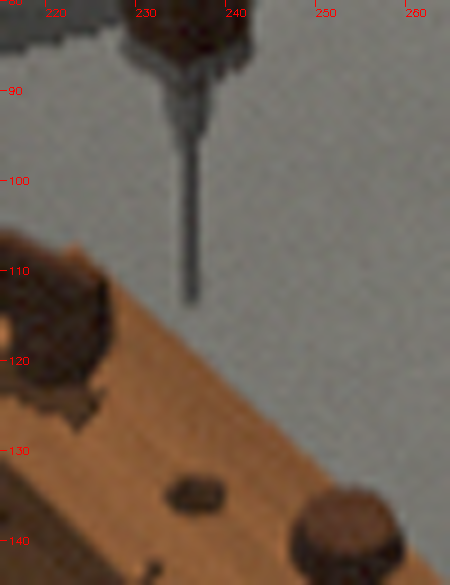

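Emit:
step_arm(
  commands=[
    {"claw": 0, "x": -0.0239, "y": 0.0482, "z": 0, "turn": 0},
    {"claw": 0, "x": -0.0239, "y": 0.0482, "z": 0, "turn": 0},
    {"claw": 0, "x": -0.0239, "y": 0.0482, "z": 0, "turn": 0},
    {"claw": 0, "x": -0.0239, "y": 0.0482, "z": 0, "turn": 0},
    {"claw": 0, "x": -0.0239, "y": 0.0482, "z": 0.02, "turn": 0},
    {"claw": 0, "x": -0.0239, "y": 0.0482, "z": 0.03, "turn": 0},
    {"claw": 0, "x": 0, "y": 0, "z": 0.03, "turn": 0},
    {"claw": 0, "x": 0, "y": 0, "z": 0.03, "turn": 0},
  ],
)

```text
time: 9.35
eef_pos: [0.5429, -0.1151, 0.1493]
orientation: [0.985, 0.173, -0.0, -0.0]
contact_force: [-0.1, -0.2, -1.7]
gripper_width: 0.0235
```

Emit:
step_arm(
  commands=[
    {"claw": 0, "x": 0, "y": 0, "z": 0, "turn": 0},
    {"claw": 0, "x": 0, "y": 0, "z": 0, "turn": 0},
    {"claw": 0, "x": 0, "y": 0, "z": 0, "turn": 0},
  ],
)

```text
time: 9.72
eef_pos: [0.5441, -0.1144, 0.1521]
orientation: [0.985, 0.174, 0.001, 0.0]
contact_force: [0.2, 0.5, -0.4]
gripper_width: 0.0232
```

```bash
python3 go.py 0.543,-0.1142,0.14; python3 - <<'E'
from h import *
from station import env
import pickle
w=pickle.load(open("w8.pkl","rb")); print("hole",at_z(w,(254.7,163.2),.09))
w=env.capture("wrist");c=env.capture("side");pickle.dump((w,c),open("w9.pkl","wb"))
cv2.imwrite("pics/w9.png",w["color"][:,:,::-1])
crop(c["color"],240,180,380,360,4,"s9.png")
E
```

```text
t 9.72 pos [ 0.5441 -0.1144  0.1521] yaw x 20.03 zaxis [ 1.4e-03 -4.0e-04 -1.0e+00] F [ 0.18  0.53 -0.37] w 0.0232 q [ 0.76  0.45 -0.77  1.81  0.36  1.02  0.2 ]
to [ 0.543  -0.1142  0.14  ] tool shift [-0.001  -0.0006  0.0121]
hole [0.57928225 0.20659107 0.09      ]
```

View pics/w9.png

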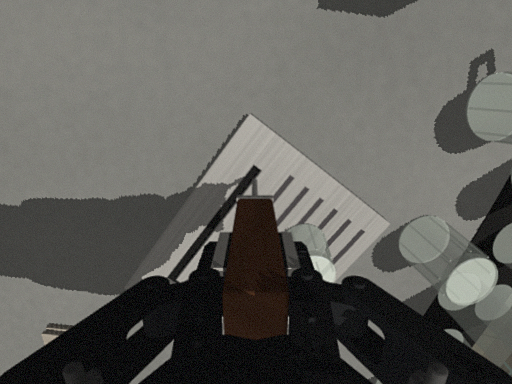

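View pics/s9.png

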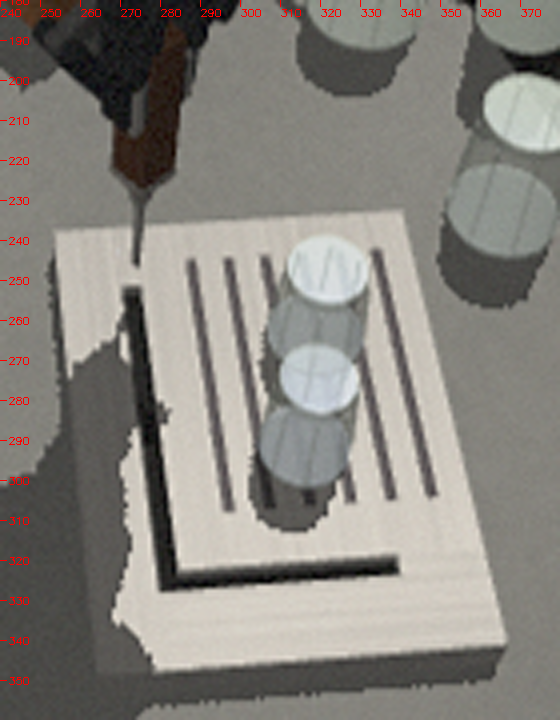

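```bash
python3 - <<'E'
from h import *
import pickle
w,c=pickle.load(open("w9.pkl","rb"))
crop(w["color"],165,105,275,215,7,"w9c.png")
crop(w["color"],235,150,285,205,12,"w9d.png")
E
```

```text
(no output)
```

View pics/w9c.png

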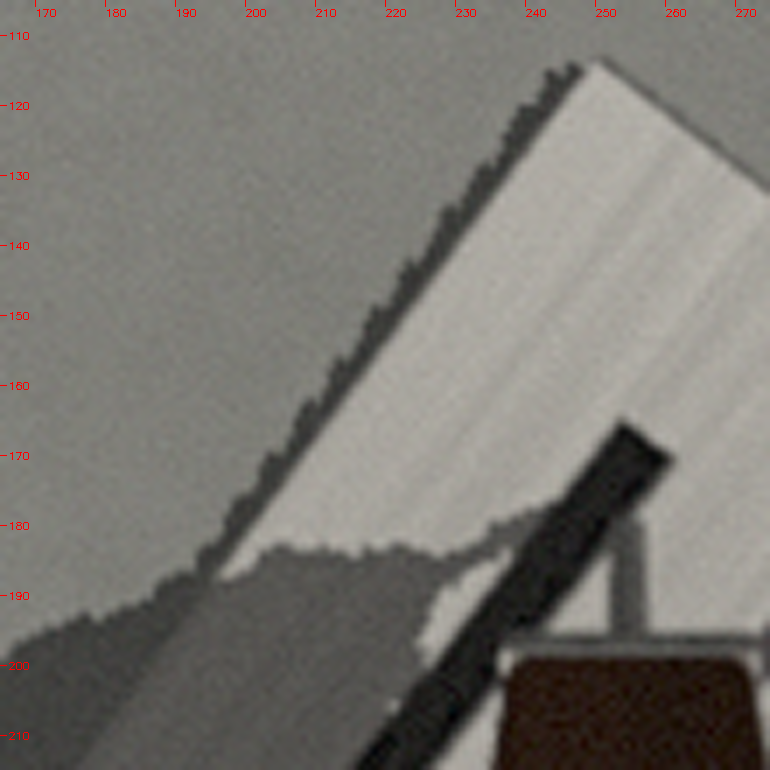

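View pics/w9d.png

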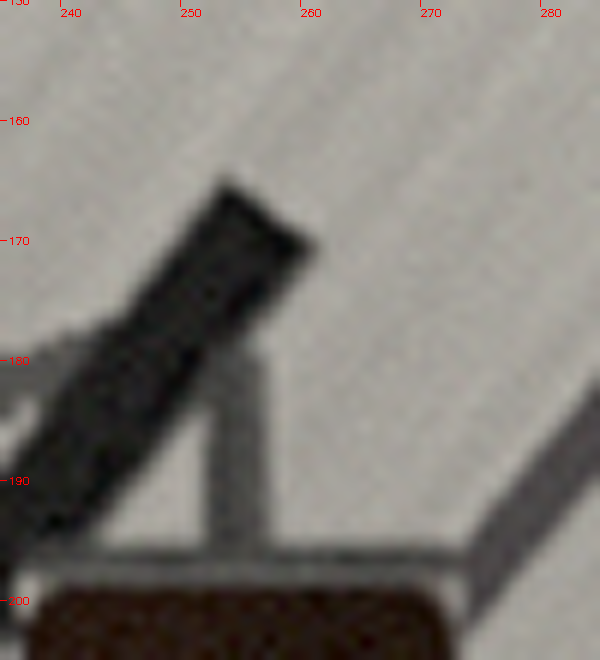

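```bash
python3 - <<'E'
from h import *
import pickle
w,c=pickle.load(open("w9.pkl","rb"))
A=lambda u,v:[(u+.5)/12-.5+235,(v+.5)/12-.5+150]
B=lambda u,v:[(u+.5)/7-.5+165,(v+.5)/7-.5+105]
z=.022
l=at_z(w,A(228,175),z)[:2]; r=at_z(w,A(315,245),z)[:2]
l2=at_z(w,B(355,765),z)[:2]; r2=at_z(w,B(430,765),z)[:2]
t=at_z(w,B(597,58),z)[:2]; t2=at_z(w,B(222,575),z)[:2]
for n,v in (("l",l),("r",r),("l2",l2),("r2",r2),("t",t),("t2",t2)): print(n,v.round(4))
print("width",np.linalg.norm(r-l))
for a,b in((l,l2),(r,r2),(t,t2),(r,l)):
    d=a-b; print(np.degrees(np.arctan2(d[1],d[0])).round(2))
yaw=-.3
d=np.array([-np.sin(yaw),np.cos(yaw)]); print("start",(l+r)/2-d*.0055)
# tray corner (-.1,.13)->start (-.06,.085)
print("start from corner",t+np.array([np.cos(yaw),np.sin(yaw)])*.04-d*.045)
E
```

```text
l [ 0.541  -0.1069]
r [ 0.5504 -0.1102]
l2 [ 0.5204 -0.1743]
r2 [ 0.5316 -0.1702]
t [ 0.5196 -0.0588]
t2 [ 0.4916 -0.1513]
width 0.009899811743679151
73.02
72.65
73.16
-19.38
start [ 0.54406196 -0.113787  ]
start from corner [ 0.54450217 -0.11363002]
```

Emit:
step_arm(
  commands=[
    {"claw": 0, "x": 0.0002, "y": -0.0005, "z": 0.012, "turn": 0},
    {"claw": 0, "x": 0, "y": 0, "z": 0.011, "turn": 0},
    {"claw": 0, "x": 0, "y": 0, "z": 0, "turn": 0},
    {"claw": 0, "x": 0, "y": 0, "z": 0, "turn": 0},
  ],
)

```text
time: 10.32
eef_pos: [0.5436, -0.1138, 0.128]
orientation: [0.985, 0.174, -0.0, -0.0]
contact_force: [0.5, -0.1, -1.6]
gripper_width: 0.0238
```

```bash
python3 go.py 0.5442,-0.1137,0.116; python3 - <<'E'
from h import *
from station import env
import pickle
w=env.capture("wrist");c=env.capture("side");pickle.dump((w,c),open("w10.pkl","wb"))
crop(w["color"],225,160,285,215,12,"w10.png")
crop(c["color"],250,220,300,275,12,"s10.png")
E
python3 go.py
```

```text
t 10.32 pos [ 0.5436 -0.1138  0.128 ] yaw x 20.03 zaxis [-1.e-04  2.e-04 -1.e+00] F [ 0.51 -0.06 -1.55] w 0.0238 q [ 0.74  0.48 -0.75  1.84  0.39  0.98  0.18]
to [ 0.5442 -0.1137  0.116 ] tool shift [0.0006 0.0001 0.012 ]
t 10.43 pos [ 0.5437 -0.1139  0.1282] yaw x 20.02 zaxis [ 3.e-04 -0.e+00 -1.e+00] F [-0.37 -0.65 -0.25] w 0.0231 q [ 0.74  0.48 -0.75  1.84  0.39  0.98  0.18]
```

View pics/w10.png

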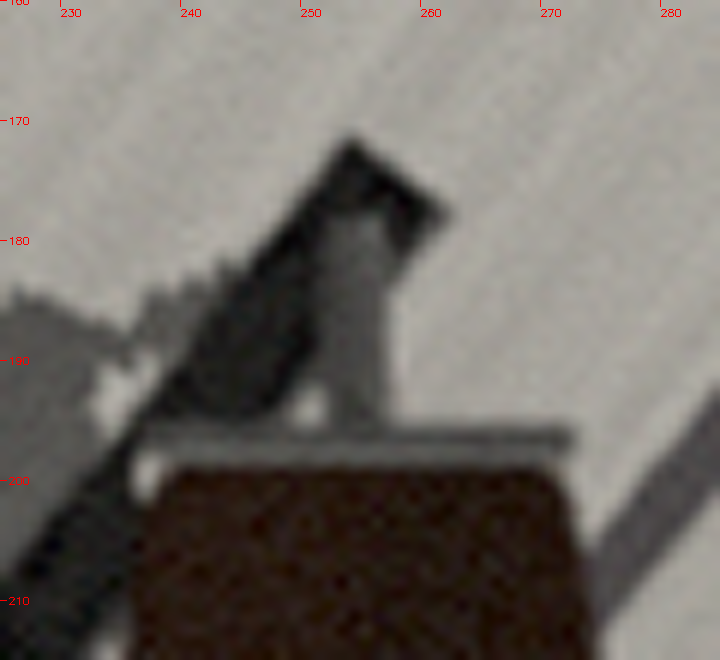

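View pics/s10.png

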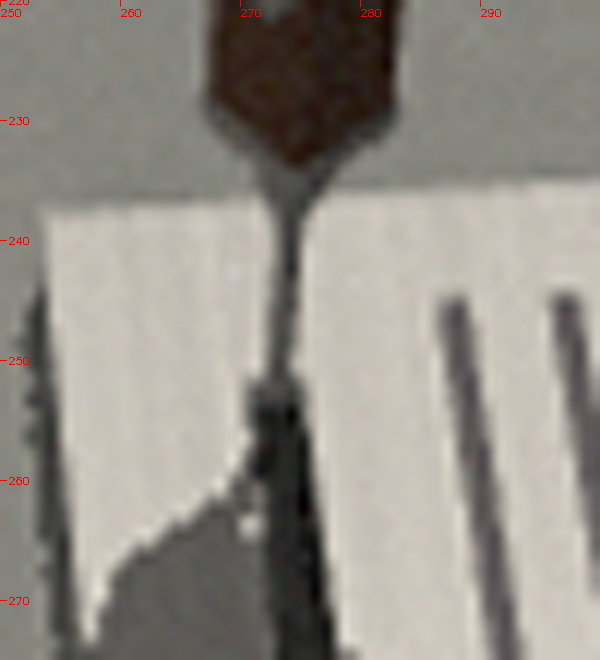

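```bash
python3 - <<'E'
from h import *
import pickle
w,c=pickle.load(open("w10.pkl","rb"))
A=lambda u,v:[(u+.5)/12-.5+225,(v+.5)/12-.5+160]
B=lambda u,v:[(u+.5)/12-.5+250,(v+.5)/12-.5+220]
z=.022
l=at_z(w,A(348,140),z)[:2]; r=at_z(w,A(450,214),z)[:2]; print(l,r,np.linalg.norm(l-r))
d=np.array([.2936,.9559]); st=(l+r)/2-d*.0055; print("start",st)
tip=np.array([.5437,-.1138,.0275])
print("pred tip wrist",(proj(w,tip)-[225,160])*12,"side",(proj(c,tip)-[250,220])*12)
print("pred start (wrist est)",(proj(w,[*st,z])-[225,160])*12,"side",(proj(c,[*st,z])-[250,220])*12)
print("side groove end-left corner",at_z(c,B(250,380),z), at_z(c,B(302,376),z))
E
```

```text
[ 0.5409877  -0.10768563] [ 0.55093172 -0.11066388] 0.010380439023322875
start [ 0.54434491 -0.1144322 ]
pred tip wrist [347.82185642 231.97964373] side [275.66887471 379.35361623]
pred start (wrist est) [352.85904833 223.56230627] side [279.02894978 397.77390172]
side groove end-left corner [ 0.54043291 -0.10740928  0.022     ] [ 0.54972052 -0.11009614  0.022     ]
```

Both cameras put joint_start at (0.544, −0.114), within 0.5 mm of the tip. I'll lower it into the joint.

Emit:
step_arm(
  commands=[
    {"claw": 0, "x": 0.0003, "y": 0.0003, "z": 0.004, "turn": 0},
    {"claw": 0, "x": 0, "y": 0, "z": 0.004, "turn": 0},
    {"claw": 0, "x": 0, "y": 0, "z": 0.003, "turn": 0},
    {"claw": 0, "x": 0, "y": 0, "z": 0.002, "turn": 0},
    {"claw": 0, "x": 0, "y": 0, "z": 0, "turn": 0},
    {"claw": 0, "x": 0, "y": 0, "z": 0, "turn": 0},
  ],
)

```text
time: 11.18
eef_pos: [0.544, -0.1141, 0.1151]
orientation: [0.985, 0.174, 0.0, -0.0]
contact_force: [-1.2, -1.0, -2.2]
gripper_width: 0.0231
```

```bash
python3 go.py 0.4943,-0.2764,0.115; python3 - <<'E'
from h import *
from station import env
c=env.capture("side")
crop(c["color"],250,220,300,275,12,"s11.png")
w=env.capture("wrist")
crop(w["color"],225,160,285,215,12,"w11.png")
E
python3 go.py 0.4943,-0.2764,0.115
```

```text
t 11.18 pos [ 0.544  -0.1141  0.1151] yaw x 20.02 zaxis [ 1.e-04  0.e+00 -1.e+00] F [-1.15 -1.02 -2.23] w 0.0231 q [ 0.73  0.49 -0.74  1.85  0.4   0.96  0.16]
to [ 0.4943 -0.2764  0.115 ] tool shift [-0.1023  0.1355  0.    ]
t 11.28 pos [ 0.544  -0.1141  0.1151] yaw x 20.01 zaxis [ 1.e-04 -0.e+00 -1.e+00] F [-0.34  0.29 -0.32] w 0.0236 q [ 0.73  0.49 -0.74  1.85  0.4   0.96  0.16]
to [ 0.4943 -0.2764  0.115 ] tool shift [-1.022e-01  1.355e-01  1.000e-04]
```

View pics/s11.png

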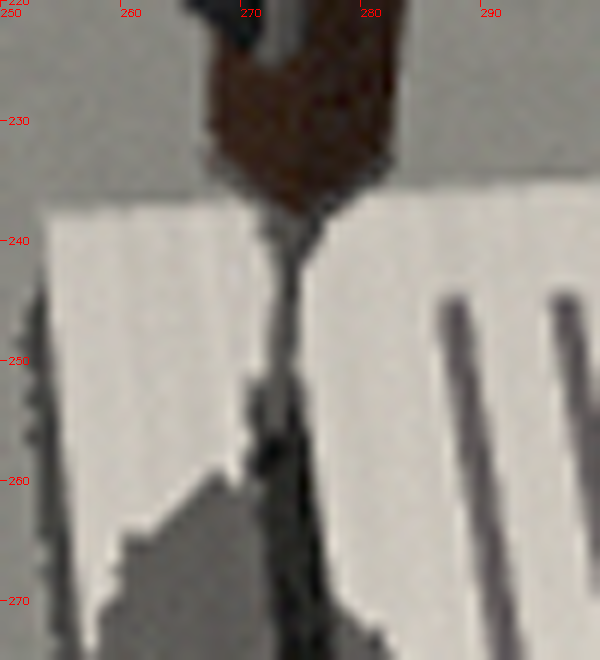

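View pics/w11.png

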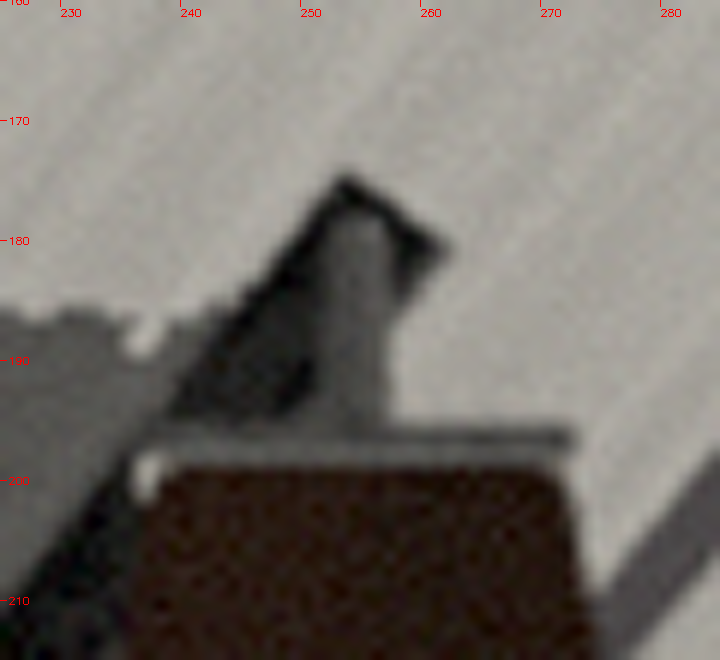

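The tip is inside the joint at z≈0.014, with no force. I'm starting the long leg at 48 mm/s.

Emit:
step_arm(
  commands=[
    {"claw": 0, "x": -0.0036, "y": 0.0048, "z": 0, "turn": 0},
    {"claw": 0, "x": -0.0036, "y": 0.0048, "z": 0, "turn": 0},
    {"claw": 0, "x": -0.0036, "y": 0.0048, "z": 0, "turn": 0},
    {"claw": 0, "x": -0.0036, "y": 0.0048, "z": 0, "turn": 0},
    {"claw": 0, "x": -0.0036, "y": 0.0048, "z": 0, "turn": 0},
    {"claw": 0, "x": -0.0036, "y": 0.0048, "z": 0, "turn": 0},
    {"claw": 0, "x": -0.0036, "y": 0.0048, "z": 0, "turn": 0},
    {"claw": 0, "x": -0.0036, "y": 0.0048, "z": 0, "turn": 0},
  ],
)

```text
time: 12.28
eef_pos: [0.5299, -0.1604, 0.115]
orientation: [0.985, 0.174, -0.0, -0.0]
contact_force: [-0.4, -0.8, -1.3]
gripper_width: 0.0233
```

```bash
python3 go.py 0.4943,-0.2764,0.115; python3 - <<'E'
from h import *
from station import env
w=env.capture("wrist")
cv2.imwrite("pics/w12.png",w["color"][:,:,::-1])
crop(w["color"],225,160,285,215,12,"w12c.png")
E
python3 go.py 0.4943,-0.2764,0.115
```

```text
t 12.28 pos [ 0.5299 -0.1604  0.115 ] yaw x 20.02 zaxis [-1.e-04  1.e-04 -1.e+00] F [-0.44 -0.84 -1.3 ] w 0.0233 q [ 0.82  0.49 -0.74  1.85  0.4   0.96  0.25]
to [ 0.4943 -0.2764  0.115 ] tool shift [-0.0732  0.0968 -0.0001]
t 12.32 pos [ 0.5297 -0.1612  0.1149] yaw x 19.97 zaxis [-2.e-04 -3.e-04 -1.e+00] F [-0.59 -1.08 -1.27] w 0.0232 q [ 0.82  0.49 -0.74  1.85  0.4   0.96  0.26]
to [ 0.4943 -0.2764  0.115 ] tool shift [-0.0726  0.0962 -0.    ]
```

View pics/w12c.png

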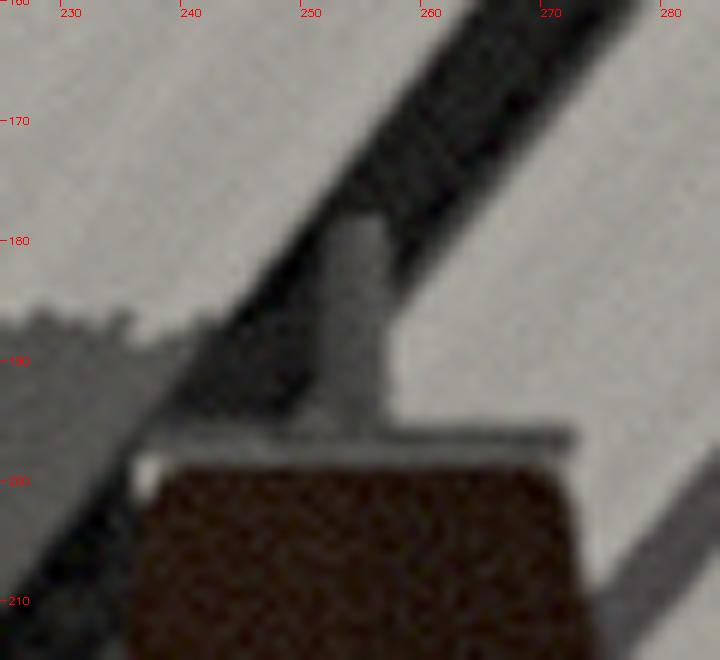

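View pics/w12.png

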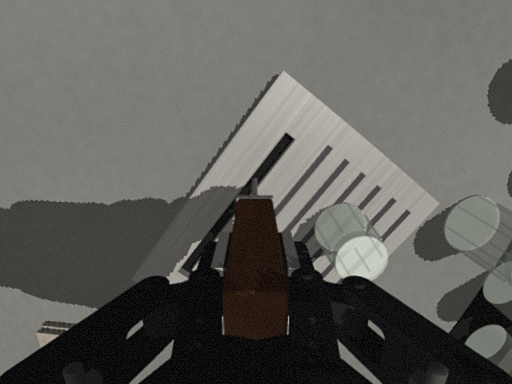

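Emit:
step_arm(
  commands=[
    {"claw": 0, "x": -0.0036, "y": 0.0048, "z": 0, "turn": 0},
    {"claw": 0, "x": -0.0036, "y": 0.0048, "z": 0, "turn": 0},
    {"claw": 0, "x": -0.0036, "y": 0.0048, "z": 0, "turn": 0},
    {"claw": 0, "x": -0.0036, "y": 0.0048, "z": 0, "turn": 0},
    {"claw": 0, "x": -0.0036, "y": 0.0048, "z": 0, "turn": 0},
    {"claw": 0, "x": -0.0036, "y": 0.0048, "z": 0, "turn": 0},
    {"claw": 0, "x": -0.0036, "y": 0.0048, "z": 0, "turn": 0},
    {"claw": 0, "x": -0.0036, "y": 0.0048, "z": 0, "turn": 0},
  ],
)

```text
time: 13.32
eef_pos: [0.516, -0.2063, 0.115]
orientation: [0.985, 0.174, -0.0, -0.0]
contact_force: [-0.2, -0.5, -0.9]
gripper_width: 0.0235
```

```bash
python3 - <<'E'
from h import *
from station import env
import pickle
c=env.capture("side")
pickle.dump(c,open("s13.pkl","wb"))
crop(c["color"],255,250,345,335,8,"s13.png")
E
python3 go.py 0.4943,-0.2764,0.115
```

```text
t 13.38 pos [ 0.5157 -0.2072  0.1149] yaw x 19.97 zaxis [-3.e-04 -2.e-04 -1.e+00] F [-0.44 -0.19 -1.31] w 0.0237 q [ 0.9   0.49 -0.73  1.85  0.39  0.96  0.35]
to [ 0.4943 -0.2764  0.115 ] tool shift [-0.0438  0.0577 -0.0001]
```

View pics/s13.png

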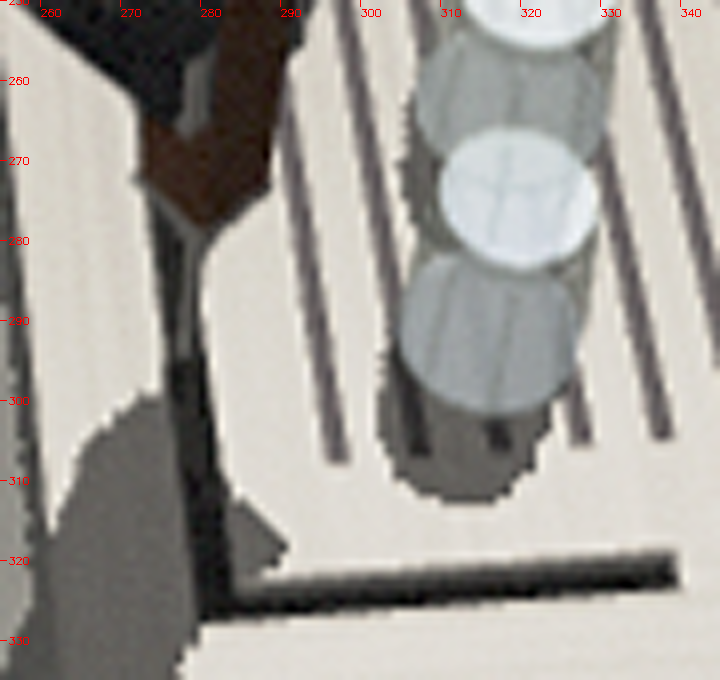

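```bash
python3 - <<'E'
from h import *
import pickle
c=pickle.load(open("s13.pkl","rb"))
B=lambda u,v:at_z(c,[(u+.5)/8-.5+255,(v+.5)/8-.5+250],.022)[:2]
ex=np.array([.9559,-.2936]);ey=np.array([.2936,.9559])
k=B(200,622); e=B(681,590)
print("corner",k+.0055*(ex+ey),"end",e+.0055*(ey-ex), np.linalg.norm(e-k))
t=np.array([.5157,-.207,.0143]);print((proj(c,t)-[255,250])*8)
E
```

```text
corner [ 0.49396442 -0.27535763] end [ 0.59799379 -0.30824481] 0.12010334420980545
[184.13633965 352.55066505]
```

Emit:
step_arm(
  commands=[
    {"claw": 0, "x": -0.0036, "y": 0.0048, "z": 0, "turn": 0},
    {"claw": 0, "x": -0.0036, "y": 0.0048, "z": 0, "turn": 0},
    {"claw": 0, "x": -0.0036, "y": 0.0048, "z": 0, "turn": 0},
    {"claw": 0, "x": -0.0036, "y": 0.0048, "z": 0, "turn": 0},
    {"claw": 0, "x": -0.0036, "y": 0.0048, "z": 0, "turn": 0},
    {"claw": 0, "x": -0.0036, "y": 0.0048, "z": 0, "turn": 0},
    {"claw": 0, "x": -0.0036, "y": 0.0048, "z": 0, "turn": 0},
    {"claw": 0, "x": -0.0036, "y": 0.0048, "z": 0, "turn": 0},
  ],
)

```text
time: 14.38
eef_pos: [0.5021, -0.2523, 0.115]
orientation: [0.985, 0.174, -0.0, -0.0]
contact_force: [-0.8, -0.3, -1.2]
gripper_width: 0.0233
```

Emit:
step_arm(
  commands=[
    {"claw": 0, "x": -0.0036, "y": 0.0048, "z": 0, "turn": 0},
    {"claw": 0, "x": -0.0036, "y": 0.0048, "z": 0, "turn": 0},
    {"claw": 0, "x": -0.0036, "y": 0.0046, "z": 0, "turn": 0},
    {"claw": 0, "x": -0.0033, "y": 0.0042, "z": 0, "turn": 0},
    {"claw": 0, "x": 0, "y": 0, "z": 0, "turn": 0},
    {"claw": 0, "x": 0, "y": 0, "z": 0, "turn": 0},
  ],
)

```text
time: 15.12
eef_pos: [0.4953, -0.2738, 0.115]
orientation: [0.985, 0.174, 0.0, -0.0]
contact_force: [0.7, -0.6, -2.3]
gripper_width: 0.0235
```

```bash
python3 - <<'E'
from h import *
from station import env
c=env.capture("side")
crop(c["color"],255,250,345,335,8,"s14.png")
w=env.capture("wrist")
crop(w["color"],195,130,315,215,6,"w14.png")
E
python3 go.py 0.4942,-0.2758,0.115 0.5987,-0.3084,.115
```

```text
t 15.22 pos [ 0.4953 -0.2737  0.115 ] yaw x 20.04 zaxis [ 0.e+00  1.e-04 -1.e+00] F [ 0.07 -0.69 -0.8 ] w 0.0236 q [ 1.    0.5  -0.71  1.82  0.39  0.96  0.47]
to [ 0.4942 -0.2758  0.115 ] tool shift [-0.0018  0.0015 -0.    ]
to [ 0.5987 -0.3084  0.115 ] tool shift [ 0.0852  0.068  -0.    ]
```

View pics/s14.png

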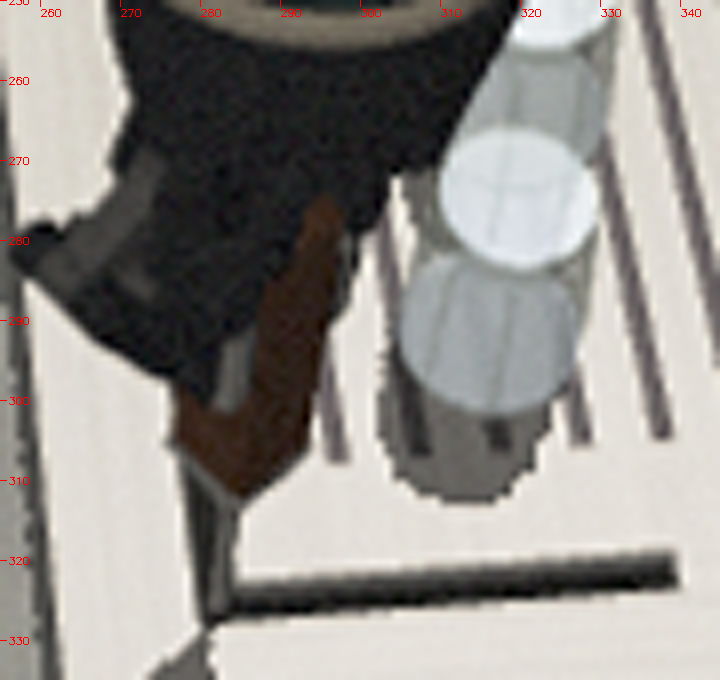

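View pics/w14.png

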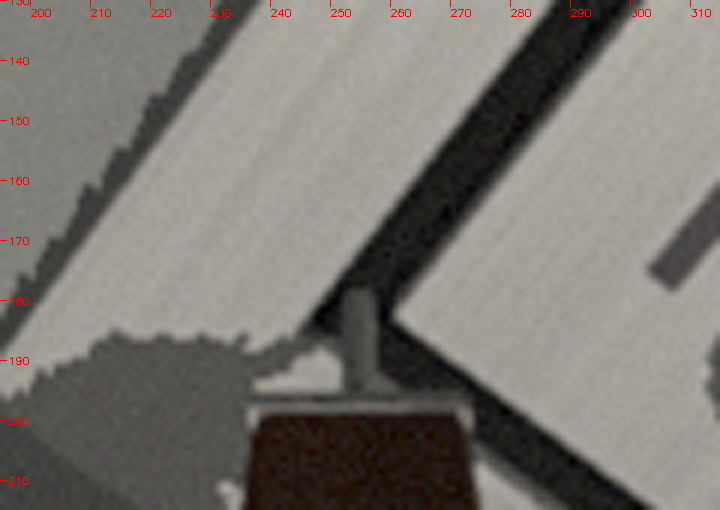

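Emit:
step_arm(
  commands=[
    {"claw": 0, "x": -0.001, "y": 0.001, "z": 0, "turn": 0},
    {"claw": 0, "x": -0.0008, "y": 0.0006, "z": 0, "turn": 0},
    {"claw": 0, "x": 0, "y": 0, "z": 0, "turn": 0},
    {"claw": 0, "x": 0, "y": 0, "z": 0, "turn": 0},
  ],
)

```text
time: 15.72
eef_pos: [0.4941, -0.2761, 0.115]
orientation: [0.985, 0.174, -0.0, -0.0]
contact_force: [-0.1, -0.1, -0.4]
gripper_width: 0.0235
```

```bash
python3 go.py 0.4942,-0.2758,0.115 0.5987,-0.3084,.115
```

```text
t 15.72 pos [ 0.4941 -0.2761  0.115 ] yaw x 20.02 zaxis [-0.e+00  1.e-04 -1.e+00] F [-0.09 -0.07 -0.45] w 0.0235 q [ 1.01  0.5  -0.71  1.82  0.39  0.96  0.48]
to [ 0.4942 -0.2758  0.115 ] tool shift [ 0.0002 -0.0002 -0.    ]
to [ 0.5987 -0.3084  0.115 ] tool shift [ 0.0872  0.0662 -0.    ]
```

Emit:
step_arm(
  commands=[
    {"claw": 0, "x": 0.0048, "y": 0.0036, "z": 0, "turn": 0},
    {"claw": 0, "x": 0.0048, "y": 0.0036, "z": 0, "turn": 0},
    {"claw": 0, "x": 0.0048, "y": 0.0036, "z": 0, "turn": 0},
    {"claw": 0, "x": 0.0048, "y": 0.0036, "z": 0, "turn": 0},
    {"claw": 0, "x": 0.0048, "y": 0.0036, "z": 0, "turn": 0},
    {"claw": 0, "x": 0.0048, "y": 0.0036, "z": 0, "turn": 0},
    {"claw": 0, "x": 0.0048, "y": 0.0036, "z": 0, "turn": 0},
    {"claw": 0, "x": 0.0048, "y": 0.0036, "z": 0, "turn": 0},
  ],
)

```text
time: 16.73
eef_pos: [0.5404, -0.2902, 0.115]
orientation: [0.985, 0.174, -0.0, -0.0]
contact_force: [0.3, -0.7, -1.0]
gripper_width: 0.023
```

```bash
python3 - <<'E'
from h import *
from station import env
c=env.capture("side")
crop(c["color"],255,250,345,335,8,"s15.png")
w=env.capture("wrist")
crop(w["color"],195,130,315,215,6,"w15.png")
E
python3 go.py 0.5987,-0.3084,.115
```

```text
t 16.82 pos [ 0.5405 -0.2901  0.1149] yaw x 20.03 zaxis [ 1.e-04  2.e-04 -1.e+00] F [ 0.26 -0.   -1.6 ] w 0.0234 q [ 0.95  0.58 -0.69  1.7   0.42  1.02  0.46]
to [ 0.5987 -0.3084  0.115 ] tool shift [ 0.0484  0.0371 -0.0001]
```

View pics/s15.png

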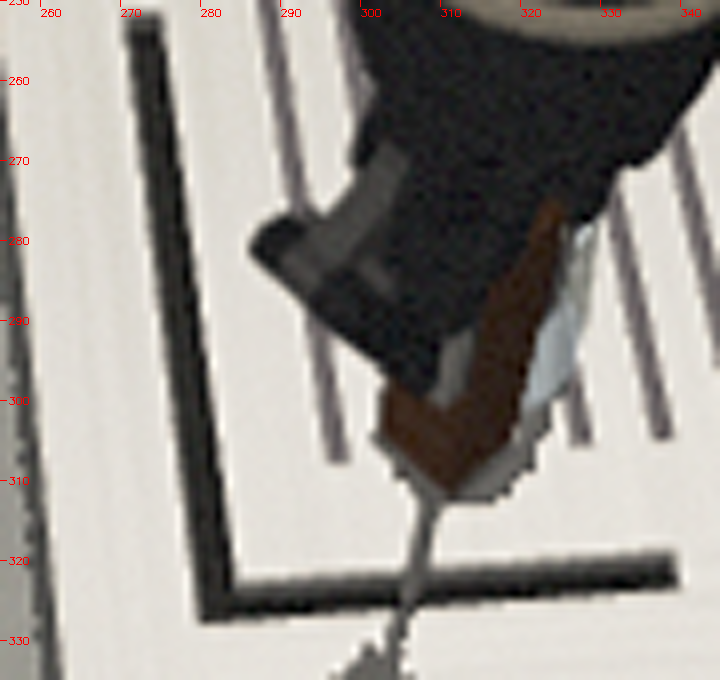

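View pics/w15.png

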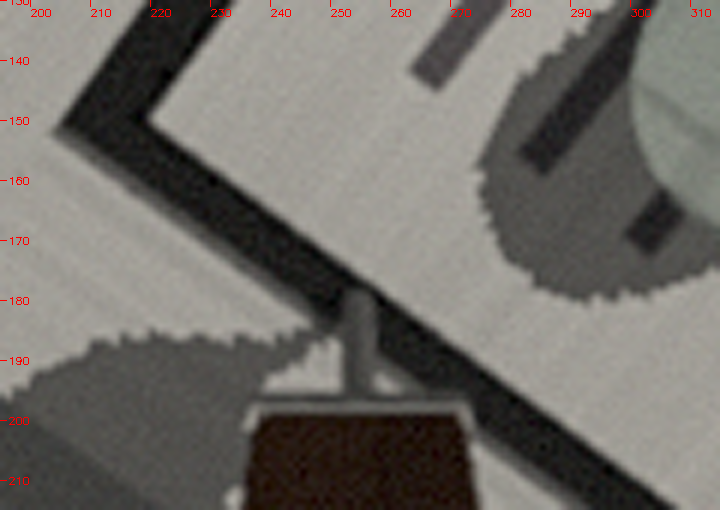

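```bash
python3 - <<'E'
from h import *
from station import env
w=env.capture("wrist")
B=lambda u,v:at_z(w,[(u+.5)/6-.5+195,(v+.5)/6-.5+130],.022)[:2]
i,i2,o,o2=B(150,120),B(680,508),B(55,131),B(325,328)
for a,b in((i,i2),(o,o2)):
    d=b-a; print(a,np.degrees(np.arctan2(d[1],d[0])))
ex=np.array([.9559,-.2936]);ey=np.array([.2936,.9559])
t=np.array([.5405,-.2901]); print("tip below far edge",(i-t)@ey,(i2-t)@ey,"above near",(t-o)@ey,(t-o2)@ey)
E
python3 go.py 0.5987,-0.3084,.115
```

```text
[ 0.50099428 -0.27247765] -17.007813660248278
[ 0.48790003 -0.27901421] -17.310073105303154
tip below far edge 0.005246326504352525 0.005367819362442358 above near 0.004846445734038278 0.005058385789228133
t 16.88 pos [ 0.5402 -0.29    0.1149] yaw x 20.02 zaxis [-1.e-04  3.e-04 -1.e+00] F [-0.65  0.21 -0.87] w 0.0236 q [ 0.95  0.58 -0.69  1.7   0.42  1.02  0.46]
to [ 0.5987 -0.3084  0.115 ] tool shift [ 0.0486  0.0373 -0.0002]
```

Emit:
step_arm(
  commands=[
    {"claw": 0, "x": 0.0048, "y": 0.0037, "z": 0, "turn": 0},
    {"claw": 0, "x": 0.0048, "y": 0.0037, "z": 0, "turn": 0},
    {"claw": 0, "x": 0.0048, "y": 0.0037, "z": 0, "turn": 0},
    {"claw": 0, "x": 0.0048, "y": 0.0037, "z": 0, "turn": 0},
    {"claw": 0, "x": 0.0048, "y": 0.0037, "z": 0, "turn": 0},
    {"claw": 0, "x": 0.0048, "y": 0.0037, "z": 0, "turn": 0},
    {"claw": 0, "x": 0.0048, "y": 0.0037, "z": 0, "turn": 0},
    {"claw": 0, "x": 0.0048, "y": 0.0037, "z": 0, "turn": 0},
  ],
)

```text
time: 17.88
eef_pos: [0.5866, -0.3048, 0.115]
orientation: [0.985, 0.174, -0.0, -0.0]
contact_force: [-0.4, -0.7, -1.6]
gripper_width: 0.0229
```

Emit:
step_arm(
  commands=[
    {"claw": 0, "x": 0.0048, "y": 0.0036, "z": 0, "turn": 0},
    {"claw": 0, "x": 0.0044, "y": 0.0034, "z": 0, "turn": 0},
    {"claw": 0, "x": 0, "y": 0, "z": 0, "turn": 0},
    {"claw": 0, "x": 0, "y": 0, "z": 0, "turn": 0},
  ],
)

```text
time: 18.38
eef_pos: [0.5972, -0.3081, 0.1149]
orientation: [0.985, 0.174, -0.0, -0.0]
contact_force: [0.9, 0.4, -0.1]
gripper_width: 0.0229
```

```bash
python3 - <<'E'
from h import *
from station import env
w=env.capture("wrist")
crop(w["color"],195,130,315,215,6,"w16.png")
E
python3 go.py 0.5991,-0.3084,.115
```

```text
t 18.43 pos [ 0.5971 -0.3081  0.115 ] yaw x 20.02 zaxis [-2.e-04  0.e+00 -1.e+00] F [ 0.45 -0.7  -0.62] w 0.0235 q [ 0.88  0.67 -0.66  1.54  0.45  1.09  0.46]
to [ 0.5991 -0.3084  0.115 ] tool shift [ 0.0017  0.001  -0.    ]
```

View pics/w16.png

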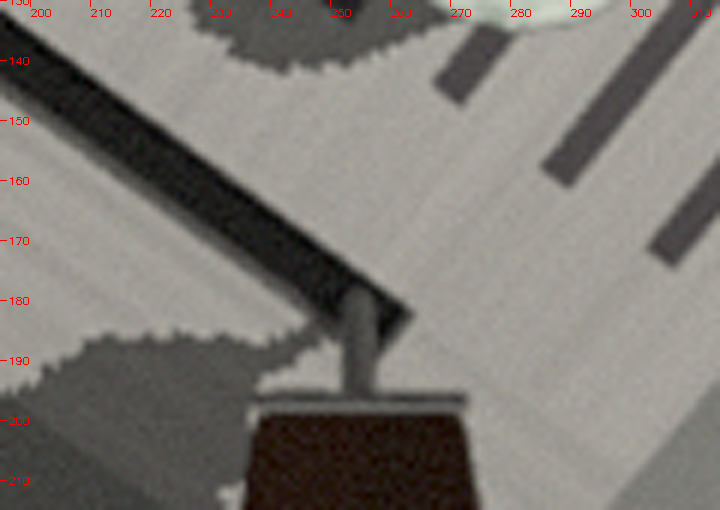

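Emit:
step_arm(
  commands=[
    {"claw": 0, "x": 0.0016, "y": 0.0011, "z": 0, "turn": 0},
    {"claw": 0, "x": 0.0003, "y": 0.0002, "z": 0, "turn": 0},
    {"claw": 0, "x": 0, "y": 0, "z": 0, "turn": 0},
    {"claw": 0, "x": 0, "y": 0, "z": 0, "turn": 0},
  ],
)

```text
time: 18.92
eef_pos: [0.5995, -0.3087, 0.115]
orientation: [0.985, 0.174, -0.0, -0.0]
contact_force: [0.3, -0.1, -0.7]
gripper_width: 0.0231
```

Emit:
step_arm(
  commands=[
    {"claw": 0, "x": 0, "y": 0, "z": -0.008, "turn": 0},
    {"claw": 0, "x": 0, "y": 0, "z": -0.015, "turn": 0},
    {"claw": 0, "x": 0, "y": 0, "z": -0.025, "turn": 0},
    {"claw": 0, "x": 0, "y": 0, "z": -0.03, "turn": 0},
    {"claw": 0, "x": 0, "y": 0, "z": -0.03, "turn": 0},
    {"claw": 0, "x": 0, "y": 0, "z": -0.03, "turn": 0},
    {"claw": 0, "x": 0, "y": 0, "z": -0.01, "turn": 0},
    {"claw": 0, "x": 0, "y": 0, "z": 0, "turn": 0},
  ],
)

```text
time: 19.92
eef_pos: [0.5996, -0.3087, 0.2634]
orientation: [0.985, 0.174, 0.0, 0.0]
contact_force: [-0.5, -0.0, -1.5]
gripper_width: 0.0232
```

```bash
python3 go.py 0.5793,0.2066,0.26
```

```text
t 19.93 pos [ 0.5996 -0.3087  0.2634] yaw x 20.02 zaxis [ 6.e-04 -5.e-04 -1.e+00] F [-0.47 -0.03 -1.55] w 0.0232 q [ 0.9   0.55 -0.72  1.38  0.36  1.34  0.52]
to [0.5793 0.2066 0.26  ] tool shift [ 0.1573 -0.4911  0.0031]
```

Emit:
step_arm(
  commands=[
    {"claw": 0, "x": 0.0157, "y": -0.0491, "z": 0, "turn": 0},
    {"claw": 0, "x": 0.0157, "y": -0.0491, "z": 0, "turn": 0},
    {"claw": 0, "x": 0.0157, "y": -0.0491, "z": 0, "turn": 0},
    {"claw": 0, "x": 0.0157, "y": -0.0491, "z": 0, "turn": 0},
    {"claw": 0, "x": 0.0157, "y": -0.0491, "z": 0, "turn": 0},
    {"claw": 0, "x": 0.0157, "y": -0.0491, "z": 0, "turn": 0},
    {"claw": 0, "x": 0.0157, "y": -0.0491, "z": 0, "turn": 0},
    {"claw": 0, "x": 0.0157, "y": -0.0491, "z": 0, "turn": 0},
  ],
)

```text
time: 20.92
eef_pos: [0.5824, 0.1047, 0.2619]
orientation: [0.985, 0.174, -0.001, -0.0]
contact_force: [0.1, -0.6, -0.9]
gripper_width: 0.0236
```

Emit:
step_arm(
  commands=[
    {"claw": 0, "x": 0.0157, "y": -0.0491, "z": 0, "turn": 0},
    {"claw": 0, "x": 0.0157, "y": -0.0491, "z": 0, "turn": 0},
    {"claw": 0, "x": 0, "y": 0, "z": 0, "turn": 0},
    {"claw": 0, "x": 0, "y": 0, "z": 0, "turn": 0},
    {"claw": 0, "x": 0, "y": 0, "z": 0, "turn": 0},
  ],
)

```text
time: 21.55
eef_pos: [0.5791, 0.2051, 0.2625]
orientation: [0.985, 0.173, -0.0, 0.0]
contact_force: [0.3, -0.4, -0.9]
gripper_width: 0.0237
```

```bash
python3 - <<'E'
from h import *
from station import env
w=env.capture("wrist");c=env.capture("side")
crop(w["color"],225,145,285,215,9,"w17.png"); crop(c["color"],215,80,265,145,9,"s17.png")
E
python3 go.py 0.5793,0.2066,0.2
```

```text
t 21.65 pos [0.5792 0.2053 0.2628] yaw x 19.93 zaxis [-3.e-04 -3.e-04 -1.e+00] F [ 0.05  0.34 -1.21] w 0.0232 q [ 0.22  0.47 -0.85  1.54  0.36  1.3  -0.33]
to [0.5793 0.2066 0.2   ] tool shift [ 0.0006 -0.0012  0.0628]
```

View pics/w17.png

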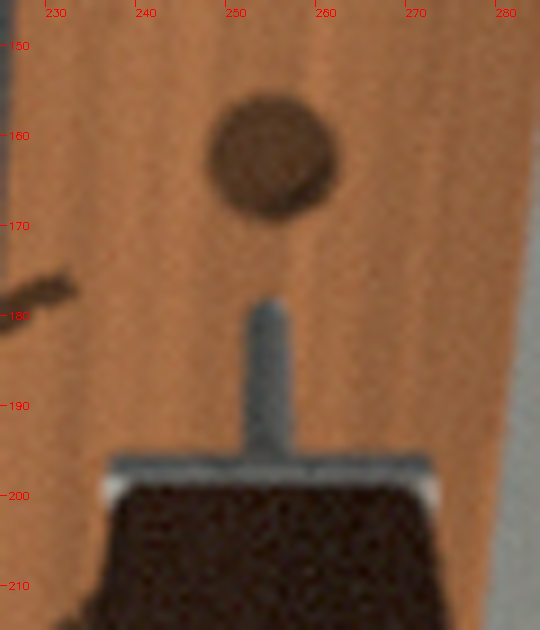

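View pics/s17.png

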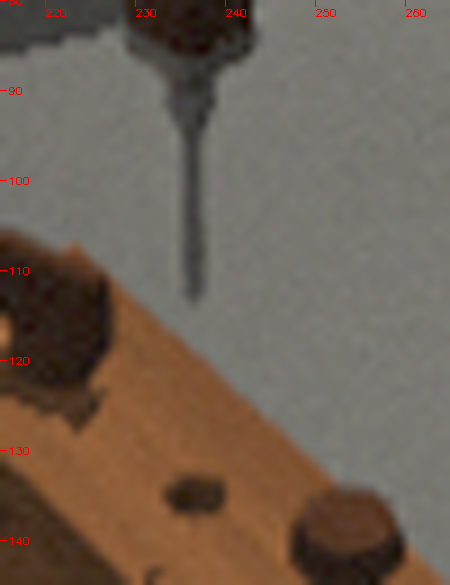

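Emit:
step_arm(
  commands=[
    {"claw": 0, "x": 0.0005, "y": -0.0012, "z": 0, "turn": 0},
    {"claw": 0, "x": 0, "y": 0, "z": 0.03, "turn": 0},
    {"claw": 0, "x": 0, "y": 0, "z": 0.03, "turn": 0},
    {"claw": 0, "x": 0, "y": 0, "z": 0.03, "turn": 0},
    {"claw": 0, "x": 0, "y": 0, "z": 0.02, "turn": 0},
    {"claw": 0, "x": 0, "y": 0, "z": 0, "turn": 0},
    {"claw": 0, "x": 0, "y": 0, "z": 0, "turn": 0},
  ],
)

```text
time: 22.52
eef_pos: [0.5795, 0.208, 0.1541]
orientation: [0.985, 0.174, 0.001, -0.0]
contact_force: [0.0, 0.2, -1.6]
gripper_width: 0.0231
```

```bash
python3 - <<'E'
from h import *
from station import env
w=env.capture("wrist");c=env.capture("side")
crop(w["color"],225,145,285,215,9,"w18.png"); crop(c["color"],215,80,265,145,9,"s18.png")
E
python3 go.py 0.5794,0.2065,0.1112
```

```text
t 22.62 pos [0.5795 0.2079 0.1541] yaw x 20.01 zaxis [ 1.4e-03  5.0e-04 -1.0e+00] F [-0.04  0.19 -0.53] w 0.0235 q [ 0.18  0.57 -0.8   1.66  0.45  1.1  -0.4 ]
to [0.5794 0.2065 0.1112] tool shift [-0.0007  0.0013  0.0429]
```

View pics/w18.png

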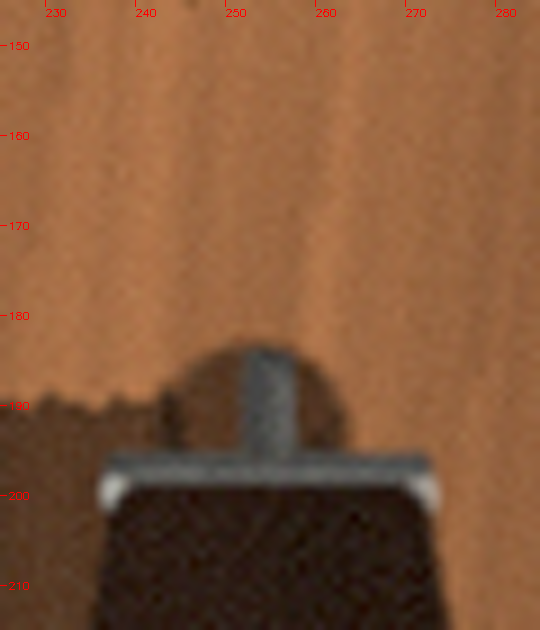

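View pics/s18.png

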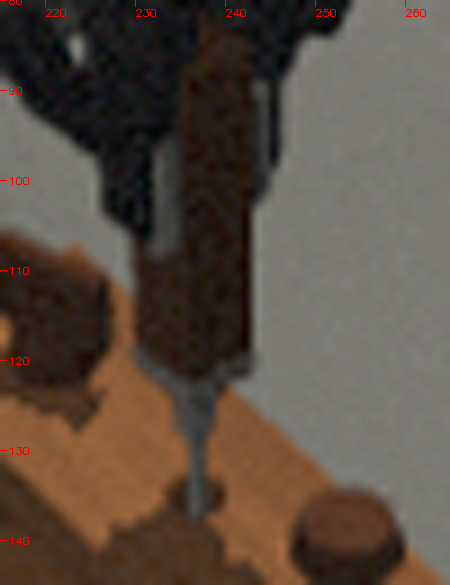

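Emit:
step_arm(
  commands=[
    {"claw": 0, "x": -0.0005, "y": 0.0013, "z": 0, "turn": 0},
    {"claw": 0, "x": 0, "y": 0, "z": 0.012, "turn": 0},
    {"claw": 0, "x": 0, "y": 0, "z": 0.01, "turn": 0},
    {"claw": 0, "x": 0, "y": 0, "z": 0, "turn": 0},
    {"claw": 0, "x": 0, "y": 0, "z": 0, "turn": 0},
  ],
)

```text
time: 23.25
eef_pos: [0.579, 0.2065, 0.131]
orientation: [0.985, 0.174, -0.0, -0.0]
contact_force: [-0.3, 0.1, -0.2]
gripper_width: 0.0235
```

```bash
python3 go.py 0.5793,0.2065,0.1112
```

```text
t 23.25 pos [0.579  0.2065 0.131 ] yaw x 20.03 zaxis [-2.e-04  2.e-04 -1.e+00] F [-0.34  0.08 -0.18] w 0.0235 q [ 0.18  0.59 -0.79  1.68  0.47  1.07 -0.41]
to [0.5793 0.2065 0.1112] tool shift [0.0003 0.0001 0.0198]
```

Aligned. Now I'll lower the neck into the hole.

Emit:
step_arm(
  commands=[
    {"claw": 0, "x": 0.0002, "y": 0, "z": 0.007, "turn": 0},
    {"claw": 0, "x": 0, "y": 0, "z": 0.006, "turn": 0},
    {"claw": 0, "x": 0, "y": 0, "z": 0.003, "turn": 0},
    {"claw": 0, "x": 0, "y": 0, "z": 0.002, "turn": 0},
    {"claw": 0, "x": 0, "y": 0, "z": 0, "turn": 0},
    {"claw": 0, "x": 0, "y": 0, "z": 0, "turn": 0},
  ],
)

```text
time: 24.0
eef_pos: [0.5792, 0.2064, 0.1131]
orientation: [0.985, 0.174, 0.0, -0.0]
contact_force: [0.2, 0.5, -0.9]
gripper_width: 0.0232
```

```bash
python3 go.py 0.5793,0.2065,0.1112;python3 - <<'E'
from h import *
from station import env
c=env.capture("side")
crop(c["color"],195,80,275,165,8,"s19.png")
E
```

```text
t 24.0 pos [0.5792 0.2064 0.1131] yaw x 20.02 zaxis [ 1.e-04  1.e-04 -1.e+00] F [ 0.16  0.48 -0.9 ] w 0.0232 q [ 0.17  0.61 -0.78  1.7   0.49  1.04 -0.42]
to [0.5793 0.2065 0.1112] tool shift [ 0.0001 -0.0001  0.0019]
```

View pics/s19.png

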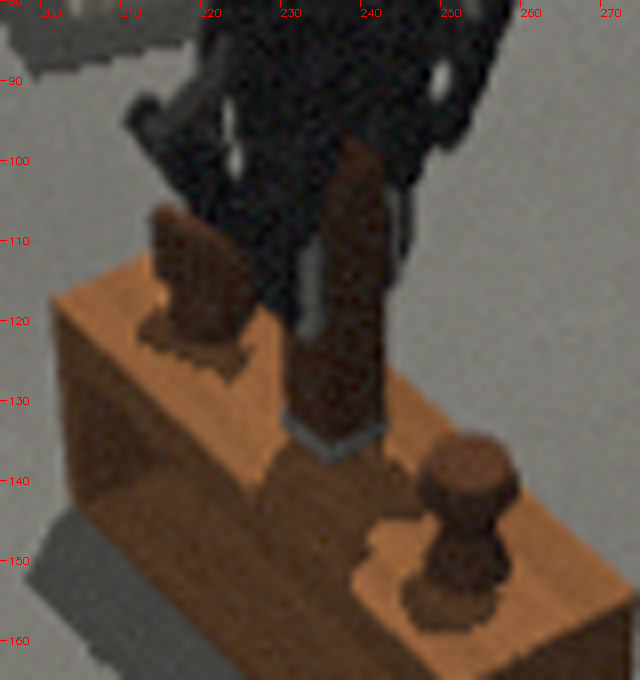

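Emit:
step_arm(
  commands=[
    {"claw": 0, "x": 0, "y": 0, "z": 0.001, "turn": 0},
    {"claw": 0, "x": 0, "y": 0, "z": 0.0007, "turn": 0},
    {"claw": 0, "x": 0, "y": 0, "z": 0, "turn": 0},
    {"claw": 0, "x": 0, "y": 0, "z": 0, "turn": 0},
  ],
)

```text
time: 24.55
eef_pos: [0.5792, 0.2064, 0.1113]
orientation: [0.985, 0.174, 0.0, -0.0]
contact_force: [0.5, 0.5, -0.3]
gripper_width: 0.0234
```

Emit:
step_arm(
  commands=[
    {"claw": 0, "x": 0, "y": 0, "z": 0.0006, "turn": 0},
    {"claw": 0, "x": 0, "y": 0, "z": 0, "turn": 0},
  ],
)

```text
time: 24.8
eef_pos: [0.5793, 0.2064, 0.1113]
orientation: [0.985, 0.174, 0.0, 0.0]
contact_force: [-3.6, -1.6, 8.5]
gripper_width: 0.0235
```

Contact on the board (Fz +8.5 N), so the pick is seated. I'll open gently to about 0.45 first.

Emit:
step_arm(
  commands=[
    {"claw": 0.45, "x": 0, "y": 0, "z": 0, "turn": 0},
    {"claw": 0.45, "x": 0, "y": 0, "z": 0, "turn": 0},
    {"claw": 0.45, "x": 0, "y": 0, "z": 0, "turn": 0},
    {"claw": 0.45, "x": 0, "y": 0, "z": 0, "turn": 0},
  ],
)

```text
time: 25.3
eef_pos: [0.5792, 0.2064, 0.1106]
orientation: [0.985, 0.174, -0.0, -0.0]
contact_force: [0.3, 0.0, 0.2]
gripper_width: 0.0386
```

```bash
python3 go.py 0.5793,0.2065,0.1112;python3 - <<'E'
from h import *
from station import env
c=env.capture("side")
crop(c["color"],195,80,275,165,8,"s20.png")
w=env.capture("wrist"); cv2.imwrite("pics/w20.png",w["color"][150:,100:420,::-1].repeat(2,0).repeat(2,1))
E
```

```text
t 25.3 pos [0.5792 0.2064 0.1106] yaw x 20.02 zaxis [-1.e-04  1.e-04 -1.e+00] F [0.33 0.04 0.16] w 0.0386 q [ 0.17  0.61 -0.77  1.7   0.49  1.03 -0.42]
to [0.5793 0.2065 0.1112] tool shift [ 0.0002 -0.0001 -0.0006]
```

View pics/s20.png

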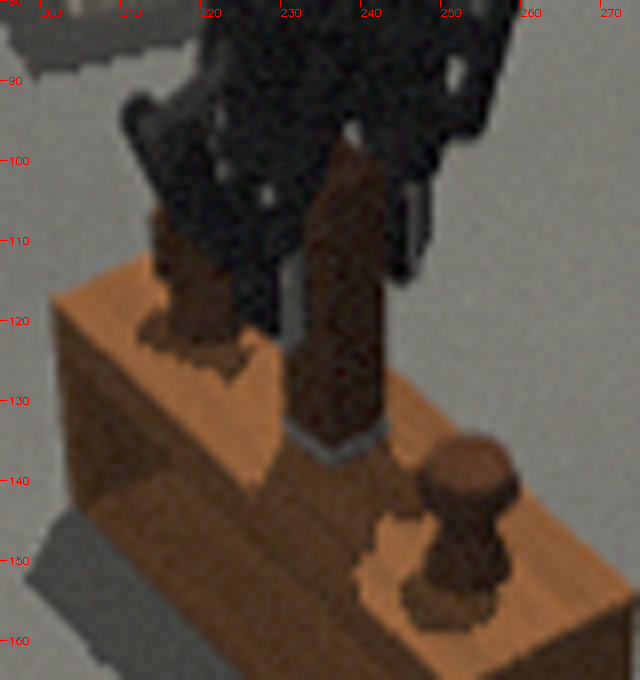

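View pics/w20.png

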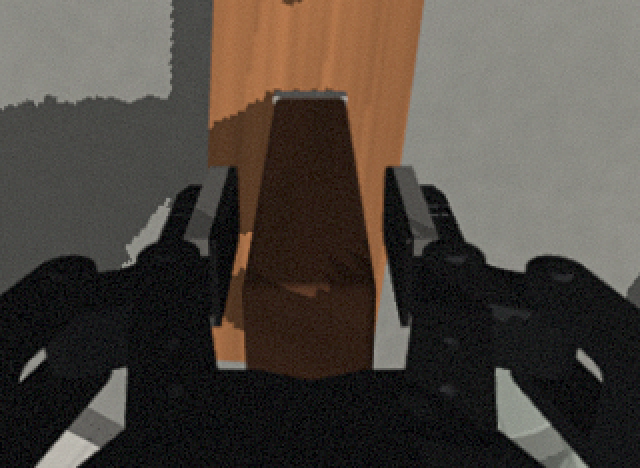

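The pick stands upright and free of the pads. I'll retreat straight up.

Emit:
step_arm(
  commands=[
    {"claw": 0.6, "x": 0, "y": 0, "z": -0.012, "turn": 0},
    {"claw": 0.6, "x": 0, "y": 0, "z": -0.02, "turn": 0},
    {"claw": 0.6, "x": 0, "y": 0, "z": -0.03, "turn": 0},
    {"claw": 0.6, "x": 0, "y": 0, "z": -0.03, "turn": 0},
    {"claw": 0.6, "x": 0, "y": 0, "z": -0.03, "turn": 0},
    {"claw": 0.6, "x": 0, "y": 0, "z": -0.03, "turn": 0},
    {"claw": 0.6, "x": 0, "y": 0, "z": -0.03, "turn": 0},
    {"claw": 0.6, "x": 0, "y": 0, "z": 0, "turn": 0},
  ],
)

```text
time: 26.4
eef_pos: [0.5798, 0.2071, 0.2963]
orientation: [0.985, 0.174, 0.002, -0.0]
contact_force: [-0.8, -0.3, 0.3]
gripper_width: 0.0513
```

Emit:
step_arm(
  commands=[
    {"claw": 0.6, "x": -0.04, "y": 0, "z": 0, "turn": 0},
    {"claw": 0.6, "x": -0.04, "y": 0, "z": 0, "turn": 0},
    {"claw": 0.6, "x": -0.03, "y": 0, "z": 0, "turn": 0},
    {"claw": 0.6, "x": 0, "y": 0, "z": 0, "turn": 0},
    {"claw": 0.6, "x": 0, "y": 0, "z": 0, "turn": 0},
  ],
)

```text
time: 27.02
eef_pos: [0.4763, 0.1687, 0.2931]
orientation: [0.985, 0.174, 0.0, 0.0]
contact_force: [0.8, -0.0, -0.2]
gripper_width: 0.0513
```

```bash
python3 go.py;python3 - <<'E'
from h import *
from station import env
c=env.capture("side"); t=env.capture("top")
crop(c["color"],190,80,370,355,2,"s21.png")
crop(c["color"],190,80,285,195,6,"s21r.png")
E
```

```text
t 27.02 pos [0.4763 0.1687 0.2931] yaw x 20.0 zaxis [ 7.e-04 -0.e+00 -1.e+00] F [ 0.75 -0.02 -0.16] w 0.0513 q [ 0.42  0.21 -0.93  1.76  0.18  1.26 -0.21]
```

View pics/s21.png

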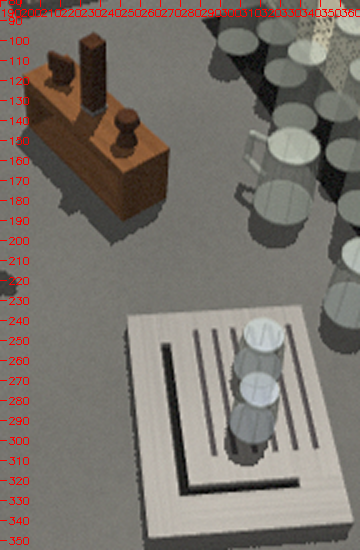

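View pics/s21r.png

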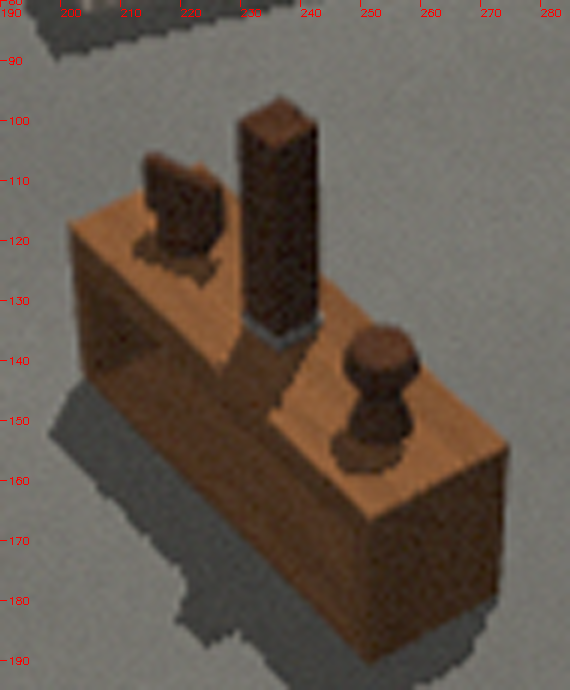

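The pick hangs upright in the middle hole, with its handle top at (236,99) as at the start. The two other tools and the glasses look unchanged, and the arm is clear. Handing in.

```bash
python3 -c "
from station import env
print(env.job_done())"
```

```text
the job is handed in; nothing more can be done
None
```

I ran the pick along the whole L-shaped joint and hung it back in the middle hole of the rack. The job was handed in at about 27 s.

- **Run along the joint:** I lowered the tip at joint_start and ran it through the corner to joint_end at about 48 mm/s, holding it upright throughout. It stayed about 7.7 mm deep, roughly 2 mm off the floor, so it did not press on the floor. Measured forces were at sensor-noise level. Mid-way checks by side or wrist camera on both legs showed the tip centred in the groove to within about 0.5 mm. I paused at the corner and at the end to close gaps of about 2 mm before going on.
- **Return to the rack:** The handle foot met the board with about 8.5 N before I opened the fingers. The last side picture shows the pick upright in its hole, the scraper and muddler in place, both glasses on the tray as before, and the arm clear.
- **Disagreement:** Both cameras showed the fingertips about 35 mm farther back than the interface text says for the TCP. I lowered the grasp by about 31 mm so the pads held the handle near the intended height.
- **Not checked:** I took a final top picture but did not look at it, so the last check rests on the side view alone.

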